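Fetch the two vials from behind the bottles

ROBOT

A 6-joint arm with a two-finger parallel gripper is mounted at the origin on a cart in front of the work surface, level with it; the furniture and walls round the work are solid. World frame = base frame: x ahead of the robot, y to its left, z up, the work surface at z = 0. Lengths are in mm, angles in rad, forces in N, time in s.
With the tool pointing down it reaches from about 400 to 925 mm from the base axis. Payload 12.5 kg.
Tool frame: the origin (TCP) lies at the very end of the fingers, on their centre line; the grasp point (between the pads) lies grip_depth behind it (grip_depth is the distance from the TCP to the grasp point, in mm); z points along the fingers, y is the line along which they close (so a half turn about z gives the same grasp; the last joint's range is limited). The gripper opens to 95 mm and grips with 3 to 60 N. Pads are 20 mm wide; open, the fingers measure 119 mm over their backs; the gripper's body (75 mm by 180 mm) begins 59 mm behind the grasp point.
Start: joints at [1.069, 0.491, 1.559, -0, 1.092, -0.106], TCP at [240.952, 576.705, 214.661] pointing down, gripper open.
Joint ranges: [-3.1, 3.1], [-0.84, 2.19], [0.05, 2.79], [-1.13, 4.28], [0.06, 2.93], [-2.69, 2.69]. Speed limits (rad/s): [2.22, 2.22, 2.79, 3.14, 3.14, 3.14].

INTERFACE

Orientations are given as [roll, pitch, yaw] about the fixed x, y, z axes, in that order (R = Rz(yaw) Ry(pitch) Rx(roll)).
In Python, from cell import state, read_camera, job_done, grip_depth gives the robot as it stands.
- The arm moves only by the tool drive_tool, never from a script. Its argument "targets" is a list of rows, each an object with "jaw": the opening, from 0 (shut) to 1 (fully open); "travel": the shift along the tool's x, y, z in m, a list of three; "twist": the turn about the tool's z in rad. In form: [{"jaw": jaw, "travel": [tx, ty, tz], "twist": twist}, ...]. A call has 1 to 8 rows; each row is the pose to reach, as a shift and turn from the pose commanded when the call began, along the tool's axes at that moment; what a row does not reach only later rows make up. A row lasts 1/12 s, in which the tool goes at most 41.7 mm and 7.16 degrees, less where a joint would pass 70% of its speed; a pose out of reach is approached as far as the arm can. A call with a gripper value outside its range is refused whole. The fingers move at their own pace and stop on an object; the grip force is fixed at half the most. Time passes only in rows, so rows that repeat a pose let the fingers close. It gives the time, the measured TCP pose, the force, the opening and the grip force at its end, in the units of the state.
- state(): the state, without advancing time (a new reading comes with each control period).
- read_camera(name): name is "side" or "top"; returns a dict with "frame" (384x512x3 uint8, red, green, blue), "fx", "fy", "cx", "cy" (pixels), "k1" (the pictures are not rectified: a ray, as slopes to the right and down, at radius r is drawn at 1 + k1 r^2 times it, then the intrinsics apply), "R" (3x3) and "t" (3): a world point X has camera coordinates R X + t. Camera axes: x right, y down, z forward; pixel columns grow to the right and rows downward; lengths in mm; the calibration is good to about 2 mm. A picture is of the moment at which its call begins. There is no depth.
- job_done(): hands the job in; it is judged then, once.
The state is a dict: "t": time; "joints": joint angles; "qvel": joint speeds; "tau": joint torques, N m; "eef_pos": TCP position; "tcp_rot": TCP orientation; "ft_force": force on the tool from outside, world axes, zero at the start; "moment": the same for the moment, N m; "opening": opening from 0.0 (shut) to 1.0 (fully open); "grip_force": force on a finger pad.
Only numpy, scipy, OpenCV 4.12 (cv2) and the standard library are available. Lean on these libraries where they do the work, as an engineer would, in place of code of your own. Each camera call takes 0.05 s, during which the arm holds its last target. There are 200 camera calls.

TASK

First move both bottles (amber bottle and small dropper bottle) from the front of the grey stand into the empty steel tray, leaving the vials in the stand meanwhile. Then fetch the two vials from behind them and stand each upright in the metal cup of its size, wide vial in the wide cup and narrow vial in the narrow cup. Only then put each bottle back in the stand on the spot where it stood, all upright; tip nothing over and leave the multimeter and the roll of tape alone.

Things in the scene. Friction and masses are not known exactly. Their poses are not given: they have to be found in the camera images.
- amber_bottle: brown reagent bottle with ribbed screw cap, loose, 136 mm tall, 0.3 to 0.6 kg; body 70 mm across up to 100 mm, cap 40 mm across from 115 to 136 mm (the cap does not turn; grip it there from above). Origin: centre of its underside, z up. Starts in the front row of the stand
- dropper: small dropper bottle, loose, 102 mm tall, about 70 g; round body 32 mm across from 0 to 62 mm (grip it there, at about 50 mm), narrowing to a 24 mm collar and a 12 mm rubber bulb on top. Origin: centre of its underside, z up. Starts in the front row of the stand
- wide_vial: sample vial with white cap, loose, 27 mm across, 73 mm tall, about 40 g. Origin: centre of its underside, z up. Starts in the rear row of the stand
- narrow_vial: sample vial with white cap, loose, 17 mm across, 52 mm tall, about 30 g. Origin: centre of its underside, z up. Starts in the rear row of the stand
- stand: low grey rimmed plate, fixed, 150 (its x) by 230 (its y) mm, floor 4 mm thick, rim 12 mm high and 4 mm thick, thin white lines dividing it into four cells. Origin: centre of its underside; its x points away from the robot, to the rear row. Two front spots at x = -30 mm and two rear spots at x = +27 mm, at y = -60 and +60 mm (things stand within 4 mm of these). Which bottle and which vial is on which side varies
- tray: shallow empty steel tray (the other one, farther back, holds small things), fixed, 202 (its x) by 282 (its y) mm over the rim, inside 190 by 270 mm, floor 2 mm thick, rim 16 mm high. Origin: centre of its underside; its long y axis lies roughly along the line away from the robot (yaw about a quarter turn)
- wide_cup: low open dark steel cup on a round foot, fixed, inside 46 mm across, foot 62 mm across, 12 mm high, floor 4 mm thick. Origin: centre of its underside. The two cups may change places
- narrow_cup: low open dark steel cup on a round foot, fixed, inside 33 mm across, foot 49 mm across, 12 mm high, floor 4 mm thick. Origin: centre of its underside. Between stand and tray, behind the cups, a fixed white machine box 156 mm tall begins at 0.56 m from the base (knob and button reach out to 0.53 m)
- meter: orange handheld multimeter lying on its back, loose bystander, 134 (its x) by 66 (its y) by 38 mm, behind the stand. Origin: centre of its underside
- tape: roll of black tape lying flat, loose bystander, 53 mm across, 19 mm high, behind the stand. Origin: centre of its underside

How it is judged (in metres and radians):
On the way, in this order (a step that is already met when the one before it is completed fails the run):
1. both bottles stand upright in the steel tray while both vials are still in the stand (x of amber_bottle in the frame of tray between -0.085 and 0.085 m and y of amber_bottle in the frame of tray between -0.125 and 0.125 m and z of amber_bottle in the frame of tray between -0.003 and 0.008 m and angle between each of amber_bottle, dropper's own z axis and vertical below 0.1 rad and linear speed of each of amber_bottle, dropper below 0.03 m/s and x of dropper in the frame of tray between -0.085 and 0.085 m and y of dropper in the frame of tray between -0.125 and 0.125 m and z of dropper in the frame of tray between -0.003 and 0.008 m and x of wide_vial in the frame of stand between -0.075 and 0.075 m and y of wide_vial in the frame of stand between -0.115 and 0.115 m and z of wide_vial in the frame of stand between 0 and 0.012 m and x of narrow_vial in the frame of stand between -0.075 and 0.075 m and y of narrow_vial in the frame of stand between -0.115 and 0.115 m and z of narrow_vial in the frame of stand between 0 and 0.012 m), for 0.2 s.
2. each vial stands in the cup of its size while both bottles are still in the tray (horizontal distance between wide_vial and wide_cup below 0.012 m and z of wide_vial in the frame of wide_cup between 0.001 and 0.008 m and angle between each of wide_vial, narrow_vial, amber_bottle, dropper's own z axis and vertical below 0.1 rad and linear speed of each of wide_vial, narrow_vial, amber_bottle, dropper below 0.03 m/s and horizontal distance between narrow_vial and narrow_cup below 0.012 m and z of narrow_vial in the frame of narrow_cup between 0.001 and 0.008 m and x of amber_bottle in the frame of tray between -0.085 and 0.085 m and y of amber_bottle in the frame of tray between -0.125 and 0.125 m and z of amber_bottle in the frame of tray between -0.003 and 0.008 m and x of dropper in the frame of tray between -0.085 and 0.085 m and y of dropper in the frame of tray between -0.125 and 0.125 m and z of dropper in the frame of tray between -0.003 and 0.008 m), for 0.2 s.
At the end, for the whole second after the job is handed in: each bottle stands upright within 15 mm of where it stood at the start; the wide vial stands on the floor of the wide cup and the narrow vial on the floor of the narrow cup (centres within 12 mm); all four are within 0.1 rad of upright, released and at rest (distance of each of amber_bottle, dropper from where it was at the start of the episode below 0.015 m and angle between each of amber_bottle, dropper, wide_vial, narrow_vial's own z axis and vertical below 0.1 rad and linear speed of each of amber_bottle, dropper, wide_vial, narrow_vial below 0.03 m/s and contact force between the fingers and amber_bottle below 0.05 N and contact force between the fingers and dropper below 0.05 N and horizontal distance between wide_vial and wide_cup below 0.012 m and z of wide_vial in the frame of wide_cup between 0.001 and 0.008 m and contact force between the fingers and wide_vial below 0.05 N and horizontal distance between narrow_vial and narrow_cup below 0.012 m and z of narrow_vial in the frame of narrow_cup between 0.001 and 0.008 m and contact force between the fingers and narrow_vial below 0.05 N); the robot touches nothing.
It fails at once if a bottle or a vial is tipped over (more than 0.8 rad) (angle between any of amber_bottle, dropper, wide_vial, narrow_vial's own z axis and vertical above 0.8 rad).
It fails at once if the multimeter or the roll of tape is disturbed (moved more than 30 mm) (distance of any of meter, tape from where it was at the start of the episode above 0.03 m).
It also fails if it takes over 139 s, if anything falls off the work surface, if the arm or the gripper's body presses on something with over 40 N, if the wrist force passes 120 N, or if a joint passes its speed limit or range.

## Working session

There is one attempt and no reset: what is moved stays moved. The work goes in short steps, Python scripts to look and compute and a tool call to move; the robot and the scene stay as the last step left them, time stands still between calls to the robot, and variables do not carry over. Pictures are saved under pics/ and viewed, at most 14 in all, crops included, and the job is handed in when it is done.

Besides the shell and the picture viewer there is one more tool, called after ">>>" by a JSON object that holds its "fn" and its "kwargs", one argument or row to a line. drive_tool: Moves the arm, as the interface text tells. Its arguments: {"type":"object","properties":{"targets":{"type":"array"}},"required":["targets"]}

```bash
mkdir -p pics; python3 - <<'E'
from cell import *
import cv2
s=state();print(s, grip_depth)
for n in("side","top"):
    c=read_camera(n);cv2.imwrite(f"pics/{n}0.png",c["frame"][:,:,::-1]);c.pop("frame");print(n,c)
E
```

```text
{'t': 0.0, 'joints': array([ 1.06939612e+00,  4.91552778e-01,  1.55947025e+00, -9.89467109e-06,
        1.09168080e+00, -1.05609868e-01]), 'qvel': array([-0.000478  , -0.00041659, -0.00183652,  0.0001753 ,  0.00343331,
       -0.00012914]), 'tau': array([-3.89990397e-03, -6.12638354e+01, -2.58187115e+01,  6.91193040e-02,
        4.80989506e-02, -1.10467017e-04]), 'eef_pos': array([240.82728049, 576.46798025, 214.0587962 ]), 'tcp_rot': array([-3.14048675e+00, -1.08405732e-04,  2.74580682e+00]), 'ft_force': array([ 0.70394338, -0.06222211, -0.5351823 ]), 'moment': array([ 0.02789399,  0.02565675, -0.01541376]), 'grip_force': 0.0, 'opening': 0.9988633187144559} 18.8
side {'fx': 415.3257178484483, 'fy': 415.3257178484483, 'cx': 256.8607615845609, 'cy': 189.94391186494556, 'k1': -0.11646416921457953, 'R': array([[ 0.9939136 , -0.10945782,  0.01243969],
       [-0.04688702, -0.52250388, -0.85134676],
       [ 0.09968635,  0.84558186, -0.52445586]]), 't': array([-562.71592083,   68.10621829, 1359.01124915])}
top {'fx': 376.9733856364629, 'fy': 376.9733856364629, 'cx': 258.58271641695063, 'cy': 192.71445374718655, 'k1': -0.06751452361391723, 'R': array([[ 0.01974746, -0.99960087,  0.02020241],
       [-0.99414474, -0.02177873, -0.10583913],
       [ 0.10623686, -0.01799407, -0.99417802]]), 't': array([ -55.69612327,  577.16911364, 1193.62638694])}
```

View pics/top0.png

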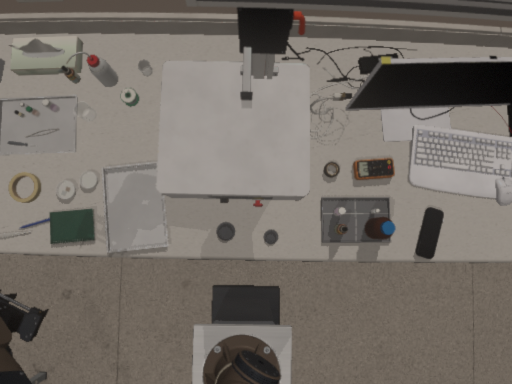

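View pics/side0.png

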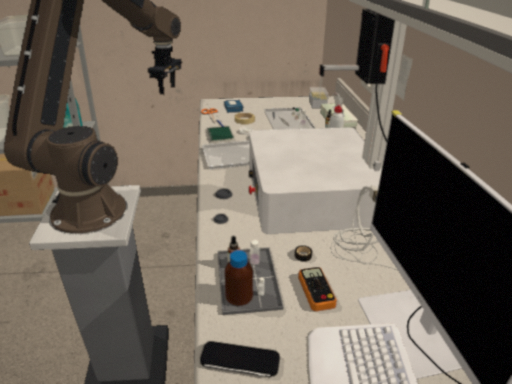

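The top view shows the stand around (355,220): amber cap at (388,228), dropper at (342,229), wide vial at (340,211) and narrow vial at (377,212). The cups are at (226,231) and (271,237), and the empty tray is at (136,207). The side view shows the bottles at (238,275) and (233,245), with the vials behind them. Next I'll enlarge crops.

```bash
cat > h.py <<'E'
from cell import *
import numpy as np, cv2
def ray(c,u,v):
    K=np.array([[c["fx"],0,c["cx"]],[0,c["fy"],c["cy"]],[0,0,1.]])
    p=cv2.undistortPoints(np.array([[[u,v]]],float),K,np.array([c["k1"],0,0,0.]))[0,0]
    R=np.array(c["R"]);return -R.T@np.array(c["t"]),R.T@np.array([p[0],p[1],1])
def onz(c,u,v,z):
    o,d=ray(c,u,v);return (o+d*(z-o[2])/d[2])[:2].round(1)
def tri(c1,p1,c2,p2):
    o1,d1=ray(c1,*p1);o2,d2=ray(c2,*p2)
    s=np.linalg.lstsq(np.c_[d1,-d2],o2-o1,rcond=None)[0]
    a,b=o1+s[0]*d1,o2+s[1]*d2;return ((a+b)/2).round(1),np.linalg.norm(a-b).round(1)
def crop(img,x0,y0,x1,y1,k,name):
    cv2.imwrite(name,cv2.resize(img[y0:y1,x0:x1,::-1],None,fx=k,fy=k,interpolation=cv2.INTER_CUBIC))
E
python3 - <<'E'
from h import *
t=read_camera("top")["frame"];s=read_camera("side")["frame"]
b=lambda f,x0,y0,x1,y1,k:cv2.resize(f[y0:y1,x0:x1],None,fx=k,fy=k,interpolation=cv2.INTER_CUBIC)
cv2.imwrite("pics/a.png",np.vstack([b(t,310,190,400,250,8)])[:,:,::-1])
cv2.imwrite("pics/b.png",np.vstack([b(t,90,150,290,260,4)])[:,:,::-1])
cv2.imwrite("pics/c.png",b(s,205,225,290,315,6)[:,:,::-1])
E
```

```text
(no output)
```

View pics/a.png

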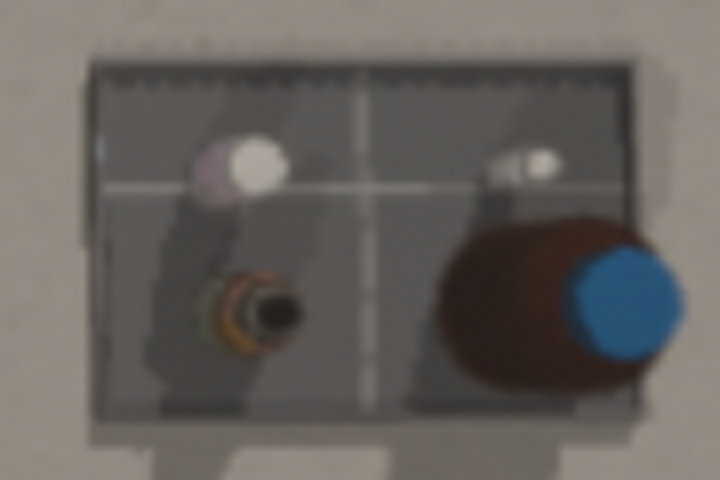

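View pics/b.png

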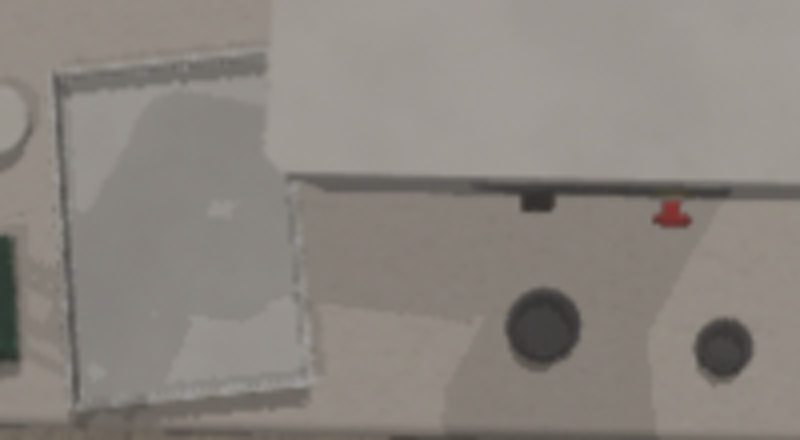

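View pics/c.png

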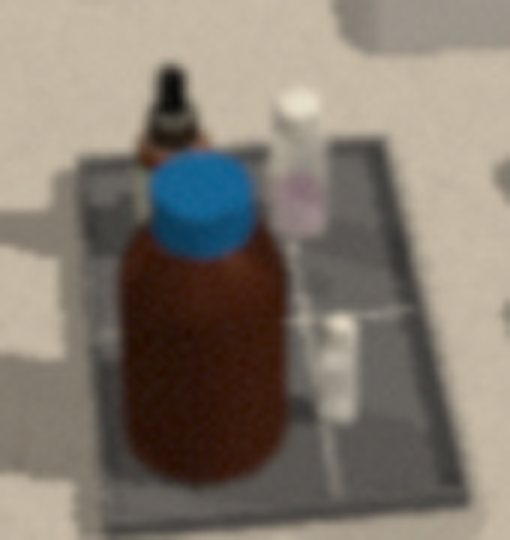

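Crop a shows cap tops at amber (628,303), dropper bulb (280,313), wide vial (258,166) and narrow vial (541,164). Crop b shows the wide cup at (543,326), the narrow cup at (723,348), and tray rim corners at (55,72), (75,410) and (312,388). Crop c shows the same caps at (203,183), (171,72), (298,100) and (343,324).

```bash
python3 - <<'E'
from h import *
t=read_camera("top");s=read_camera("side")
P=lambda X,Y,k,a,b:(a+(X+.5)/k-.5,b+(Y+.5)/k-.5)
A=lambda X,Y:P(X,Y,8,310,190);B=lambda X,Y:P(X,Y,4,90,150);C=lambda X,Y:P(X,Y,6,205,225)
for n,a,c,z in(("amber",(628,303),(203,183),140),("drop",(280,313),(171,72),106),("wide",(258,166),(298,100),77),("narrow",(541,164),(343,324),56)):
    print(n,onz(t,*A(*a),z),onz(s,*C(*c),z),tri(t,A(*a),s,C(*c)))
for a in((88,60),(632,60),(648,418),(90,420)):print("stand",onz(t,*A(*a),12))
print("line x centre",onz(t,*A(366,188),4))
for b in((55,72),(75,410),(312,388)):print("tray",onz(t,*B(*b),16))
for n,b in(("wc",(543,326)),("nc",(723,348))):print(n,onz(t,*B(*b),12))
# cups in side by darkness
f=s["frame"];g=f.max(2)
m=np.zeros_like(g);m[180:226,205:240]=(g[180:226,205:240]<95)*255
n,l,st,ce=cv2.connectedComponentsWithStats(m)
for i in range(1,n):
    if st[i,4]>20:print("cup side",st[i],ce[i],onz(s,*ce[i],8))
f=t["frame"];g=f.max(2);m=np.zeros_like(g);m[220:250,212:285]=(g[220:250,212:285]<85)*255
n,l,st,ce=cv2.connectedComponentsWithStats(m)
for i in range(1,n):
    if st[i,4]>20:print("cup top",st[i],ce[i],onz(t,*ce[i],8))
E
```

```text
amber [ 471.1 -429.1] [ 473.5 -431.7] (array([ 472.4, -429.8,  138.4]), np.float64(2.5))
drop [ 465.8 -306.3] [ 467.5 -317.2] (array([ 466.9, -308.1,   98.9]), np.float64(2.0))
wide [ 523.5 -305. ] [ 524.5 -305.7] (array([ 524.1, -305.1,   76.5]), np.float64(1.0))
narrow [ 527.9 -425. ] [ 530.5 -427.7] (array([ 529.4, -425.8,   54.1]), np.float64(2.7))
stand [ 570.3 -249.7]
stand [ 575.2 -479.3]
stand [ 426.4 -484. ]
stand [ 422.2 -251.1]
line x centre [ 519.9 -368.1]
tray [652.4 473.8]
tray [375.  440.4]
tray [397.6 247.4]
wc [451.9  61.9]
nc [436.9 -85.4]
cup side [215 189  17  10 132] [223.0530303  193.56060606] [453.5  52.5]
cup side [214 214  14   9  96] [220.35416667 218.34375   ] [438.9 -94.9]
cup top [217 222  18  19 266] [225.47744361 231.36090226] [451.1  61.8]
cup top [264 230  14  14 152] [270.48026316 236.59868421] [437.  -85.9]
```

>>> {"fn": "drive_tool", "kwargs": {
  "targets": [
    {"jaw": 1,"travel": [-0.29,-0.152,0],"twist": 1.0},
    {"jaw": 1,"travel": [-0.29,-0.152,0],"twist": 1.0},
    {"jaw": 1,"travel": [-0.29,-0.152,0],"twist": 1.0},
    {"jaw": 1,"travel": [-0.29,-0.152,0],"twist": 1.0},
    {"jaw": 1,"travel": [-0.29,-0.152,0],"twist": 1.0},
    {"jaw": 1,"travel": [-0.29,-0.152,0],"twist": 1.0},
    {"jaw": 1,"travel": [-0.29,-0.152,0],"twist": 1.0},
    {"jaw": 1,"travel": [-0.29,-0.152,0],"twist": 1.0}
  ]
}}

```text
t: 0.97
eef_pos: [451.2, 322.5, 214.8]
tcp_rot: [3.141, -0.0, 1.739]
ft_force: [0.3, 1.0, -0.4]
opening: 1.0
grip_force: 0.0
```

>>> {"fn": "drive_tool", "kwargs": {
  "targets": [
    {"jaw": 1,"travel": [0,0,0],"twist": 0.175},
    {"jaw": 1,"travel": [0,0,0],"twist": 0.175}
  ]
}}

```text
t: 1.13
eef_pos: [451.3, 322.9, 214.6]
tcp_rot: [3.142, -0.0, 1.56]
ft_force: [-0.4, 0.1, -0.5]
opening: 0.998
grip_force: 0.0
```

>>> {"fn": "drive_tool", "kwargs": {
  "targets": [
    {"jaw": 1,"travel": [-0.32,0.01,0],"twist": 0},
    {"jaw": 1,"travel": [-0.32,0.01,0],"twist": 0},
    {"jaw": 1,"travel": [-0.32,0.01,0],"twist": 0},
    {"jaw": 1,"travel": [-0.32,0.01,0],"twist": 0},
    {"jaw": 1,"travel": [-0.32,0.01,0],"twist": 0},
    {"jaw": 1,"travel": [-0.32,0.01,0],"twist": 0},
    {"jaw": 1,"travel": [-0.32,0.01,0],"twist": 0},
    {"jaw": 1,"travel": [-0.32,0.01,0],"twist": 0}
  ]
}}

```text
t: 1.8
eef_pos: [459.7, 1.8, 214.8]
tcp_rot: [3.141, 0.0, 1.57]
ft_force: [-0.1, 0.4, 0.5]
opening: 0.996
grip_force: 0.0
```

>>> {"fn": "drive_tool", "kwargs": {
  "targets": [
    {"jaw": 1,"travel": [-0.32,0.005,0],"twist": 0},
    {"jaw": 1,"travel": [-0.32,0.005,0],"twist": 0},
    {"jaw": 1,"travel": [-0.32,0.005,0],"twist": 0},
    {"jaw": 1,"travel": [-0.32,0.005,0],"twist": 0},
    {"jaw": 1,"travel": [-0.32,0.005,0],"twist": 0},
    {"jaw": 1,"travel": [-0.32,0.005,0],"twist": 0},
    {"jaw": 1,"travel": [-0.32,0.005,0],"twist": 0},
    {"jaw": 1,"travel": [-0.32,0.005,0],"twist": 0}
  ]
}}

```text
t: 2.47
eef_pos: [464.5, -318.8, 214.5]
tcp_rot: [3.141, 0.001, 1.569]
ft_force: [0.6, 0.4, 0.4]
opening: 0.999
grip_force: 0.0
```

>>> {"fn": "drive_tool", "kwargs": {
  "targets": [
    {"jaw": 1,"travel": [-0.03,0.002,0],"twist": 0},
    {"jaw": 1,"travel": [-0.06,0.004,0],"twist": 0},
    {"jaw": 1,"travel": [-0.09,0.006,0],"twist": 0},
    {"jaw": 1,"travel": [-0.113,0.006,0],"twist": 0},
    {"jaw": 1,"travel": [-0.113,0.006,0],"twist": 0},
    {"jaw": 1,"travel": [-0.113,0.006,0],"twist": 0},
    {"jaw": 1,"travel": [-0.113,0.006,0],"twist": 0}
  ]
}}

```text
t: 3.05
eef_pos: [470.8, -427.7, 214.4]
tcp_rot: [-3.141, -0.001, 1.571]
ft_force: [0.2, 0.9, -0.6]
opening: 0.999
grip_force: 0.0
```

```bash
python3 - <<'E'
from h import *
s=state();print(s["eef_pos"],s["tcp_rot"])
f=read_camera("side");crop(f["frame"],190,130,310,320,3.15,"pics/d.png")
E
```

```text
[ 470.7503946  -427.67412639  214.3657162 ] [-3.14122785e+00 -7.89020582e-04  1.57065209e+00]
```

View pics/d.png

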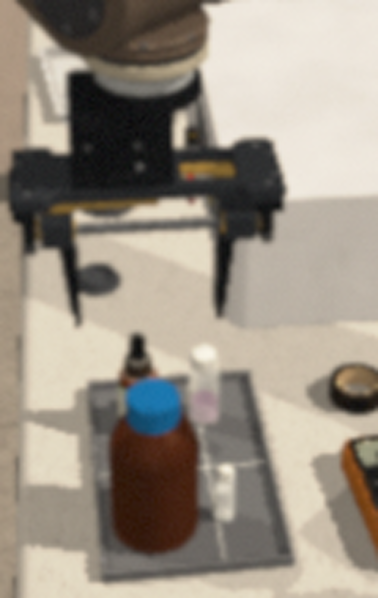

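The gripper is centred over the amber cap (fingertips at x≈78 and 220, cap at x≈154 in the crop). Descend and grip.

>>> {"fn": "drive_tool", "kwargs": {
  "targets": [
    {"jaw": 1,"travel": [-0.002,0.001,0.03],"twist": 0},
    {"jaw": 1,"travel": [-0.002,0.001,0.06],"twist": 0},
    {"jaw": 1,"travel": [-0.002,0.001,0.08],"twist": 0},
    {"jaw": 1,"travel": [-0.002,0.001,0.093],"twist": 0},
    {"jaw": 1,"travel": [-0.002,0.001,0.093],"twist": 0},
    {"jaw": 0.6,"travel": [-0.002,0.001,0.093],"twist": 0},
    {"jaw": 0.45,"travel": [-0.002,0.001,0.093],"twist": 0},
    {"jaw": 0.3,"travel": [-0.002,0.001,0.093],"twist": 0}
  ]
}}

```text
t: 3.77
eef_pos: [472.4, -430.4, 123.1]
tcp_rot: [3.14, 0.001, 1.571]
ft_force: [-0.7, 0.3, 0.2]
opening: 0.845
grip_force: 0.0
```

>>> {"fn": "drive_tool", "kwargs": {
  "targets": [
    {"jaw": 0.1,"travel": [0,0,0],"twist": 0},
    {"jaw": 0.1,"travel": [0,0,0],"twist": 0},
    {"jaw": 0.1,"travel": [0,0,0],"twist": 0},
    {"jaw": 0.1,"travel": [0,0,0],"twist": 0},
    {"jaw": 0.1,"travel": [0,0,0],"twist": 0}
  ]
}}

```text
t: 4.18
eef_pos: [471.9, -430.4, 121.7]
tcp_rot: [3.141, -0.0, 1.571]
ft_force: [-0.4, 0.3, 0.7]
opening: 0.494
grip_force: 0.0
```

>>> {"fn": "drive_tool", "kwargs": {
  "targets": [
    {"jaw": 0.1,"travel": [0,0,0],"twist": 0},
    {"jaw": 0.1,"travel": [0,0,0],"twist": 0},
    {"jaw": 0.1,"travel": [0,0,0],"twist": 0},
    {"jaw": 0.1,"travel": [0,0,0],"twist": 0}
  ]
}}

```text
t: 4.52
eef_pos: [472.0, -430.4, 121.6]
tcp_rot: [3.141, -0.0, 1.571]
ft_force: [0.8, -0.3, -0.1]
opening: 0.409
grip_force: 30.0
```

>>> {"fn": "drive_tool", "kwargs": {
  "targets": [
    {"jaw": 0.1,"travel": [0,0,-0.005],"twist": 0},
    {"jaw": 0.1,"travel": [0,0,-0.015],"twist": 0},
    {"jaw": 0.1,"travel": [0,0,-0.03],"twist": 0},
    {"jaw": 0.1,"travel": [0,0,-0.05],"twist": 0},
    {"jaw": 0.1,"travel": [0,0,-0.065],"twist": 0},
    {"jaw": 0.1,"travel": [0,0,-0.075],"twist": 0},
    {"jaw": 0.1,"travel": [0,0,-0.08],"twist": 0},
    {"jaw": 0.1,"travel": [0,0,-0.08],"twist": 0}
  ]
}}

```text
t: 5.18
eef_pos: [472.0, -430.5, 202.7]
tcp_rot: [3.141, 0.001, 1.571]
ft_force: [0.0, -0.5, -3.6]
opening: 0.411
grip_force: 30.0
```

>>> {"fn": "drive_tool", "kwargs": {
  "targets": [
    {"jaw": 0.1,"travel": [0,0,-0.02],"twist": 0},
    {"jaw": 0.1,"travel": [0,0,-0.04],"twist": 0},
    {"jaw": 0.1,"travel": [0.01,0,-0.05],"twist": 0},
    {"jaw": 0.1,"travel": [0.03,0,-0.05],"twist": 0},
    {"jaw": 0.1,"travel": [0.06,0,-0.05],"twist": 0},
    {"jaw": 0.1,"travel": [0.09,0,-0.05],"twist": 0},
    {"jaw": 0.1,"travel": [0.125,0,-0.05],"twist": 0},
    {"jaw": 0.1,"travel": [0.16,0,-0.05],"twist": 0}
  ]
}}

```text
t: 5.85
eef_pos: [471.1, -268.2, 250.6]
tcp_rot: [-3.14, -0.001, 1.57]
ft_force: [0.5, 0.2, -4.1]
opening: 0.407
grip_force: 30.0
```

>>> {"fn": "drive_tool", "kwargs": {
  "targets": [
    {"jaw": 0.1,"travel": [0.035,0.001,0],"twist": 0},
    {"jaw": 0.1,"travel": [0.07,0.002,0],"twist": 0},
    {"jaw": 0.1,"travel": [0.105,0.004,0],"twist": 0},
    {"jaw": 0.1,"travel": [0.14,0.005,0],"twist": 0},
    {"jaw": 0.1,"travel": [0.175,0.006,0],"twist": 0},
    {"jaw": 0.1,"travel": [0.21,0.007,0],"twist": 0},
    {"jaw": 0.1,"travel": [0.245,0.008,0],"twist": 0},
    {"jaw": 0.1,"travel": [0.28,0.01,0],"twist": 0}
  ]
}}

```text
t: 6.52
eef_pos: [480.7, 11.8, 251.0]
tcp_rot: [-3.141, -0.0, 1.571]
ft_force: [1.1, -0.2, -3.6]
opening: 0.408
grip_force: 30.0
```

>>> {"fn": "drive_tool", "kwargs": {
  "targets": [
    {"jaw": 0.1,"travel": [0.035,0.001,0],"twist": 0},
    {"jaw": 0.1,"travel": [0.07,0.002,0],"twist": 0},
    {"jaw": 0.1,"travel": [0.105,0.003,0],"twist": 0},
    {"jaw": 0.1,"travel": [0.14,0.004,0],"twist": 0},
    {"jaw": 0.1,"travel": [0.175,0.005,0],"twist": 0},
    {"jaw": 0.1,"travel": [0.21,0.006,0],"twist": 0},
    {"jaw": 0.1,"travel": [0.245,0.007,0],"twist": 0},
    {"jaw": 0.1,"travel": [0.275,0.008,0],"twist": 0}
  ]
}}

```text
t: 7.18
eef_pos: [488.6, 287.0, 250.8]
tcp_rot: [-3.14, 0.0, 1.572]
ft_force: [-0.3, 0.1, -3.7]
opening: 0.414
grip_force: 30.0
```

>>> {"fn": "drive_tool", "kwargs": {
  "targets": [
    {"jaw": 0.1,"travel": [0.03,0,0],"twist": 0},
    {"jaw": 0.1,"travel": [0.06,0,0.01],"twist": 0},
    {"jaw": 0.1,"travel": [0.085,0,0.03],"twist": 0},
    {"jaw": 0.1,"travel": [0.1,0,0.05],"twist": 0},
    {"jaw": 0.1,"travel": [0.11,0,0.07],"twist": 0},
    {"jaw": 0.1,"travel": [0.11,0,0.085],"twist": 0},
    {"jaw": 0.1,"travel": [0.11,0,0.1],"twist": 0},
    {"jaw": 0.1,"travel": [0.11,0,0.1],"twist": 0}
  ]
}}

```text
t: 7.85
eef_pos: [487.7, 394.1, 147.8]
tcp_rot: [-3.136, 0.003, 1.571]
ft_force: [0.3, 0.3, -3.1]
opening: 0.407
grip_force: 30.0
```

```bash
python3 - <<'E'
from h import *
f=read_camera("top");g=read_camera("side")
a=cv2.resize(f["frame"][140:270,80:240],None,fx=3,fy=3,interpolation=cv2.INTER_CUBIC)
b=cv2.resize(g["frame"][60:190,190:295],None,fx=3,fy=3,interpolation=cv2.INTER_CUBIC)
cv2.imwrite("pics/e.png",np.hstack([a,b])[:,:,::-1])
E
```

```text
(no output)
```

View pics/e.png

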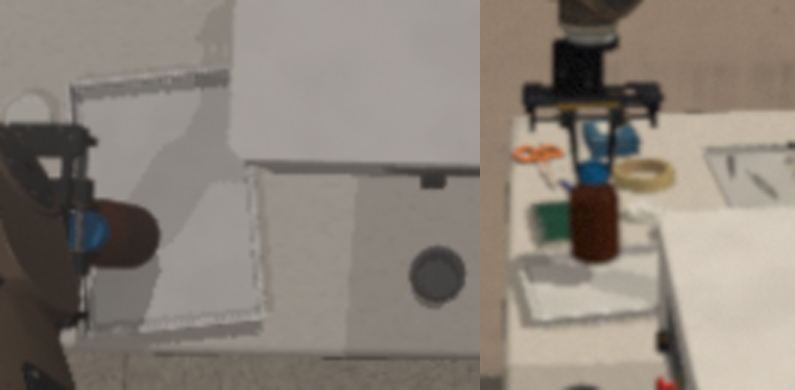

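The bottle hangs upright above the tray floor, clear of its rims, with its base around (130,235) in the top crop. Lower it.

>>> {"fn": "drive_tool", "kwargs": {
  "targets": [
    {"jaw": 0.1,"travel": [0,0,0.008],"twist": 0},
    {"jaw": 0.1,"travel": [0,0,0.016],"twist": 0},
    {"jaw": 0.1,"travel": [0,0,0.022],"twist": 0},
    {"jaw": 0.1,"travel": [0,0,0.027],"twist": 0},
    {"jaw": 0.1,"travel": [0,0,0.03],"twist": 0},
    {"jaw": 0.1,"travel": [0,0,0.031],"twist": 0},
    {"jaw": 0.1,"travel": [0,0,0.031],"twist": 0},
    {"jaw": 0.1,"travel": [0,0,0.031],"twist": 0}
  ]
}}

```text
t: 8.62
eef_pos: [490.0, 394.7, 120.8]
tcp_rot: [3.141, -0.0, 1.571]
ft_force: [0.4, -0.3, -3.5]
opening: 0.411
grip_force: 30.0
```

>>> {"fn": "drive_tool", "kwargs": {
  "targets": [
    {"jaw": 0.1,"travel": [0,0,0.001],"twist": 0},
    {"jaw": 0.1,"travel": [0,0,0.0015],"twist": 0},
    {"jaw": 0.1,"travel": [0,0,0.0015],"twist": 0}
  ]
}}

```text
t: 8.87
eef_pos: [490.0, 394.7, 119.3]
tcp_rot: [3.141, -0.0, 1.571]
ft_force: [-0.5, 0.7, -2.6]
opening: 0.411
grip_force: 30.0
```

>>> {"fn": "drive_tool", "kwargs": {
  "targets": [
    {"jaw": 0.5,"travel": [0,0,0],"twist": 0},
    {"jaw": 0.8,"travel": [0,0,0],"twist": 0},
    {"jaw": 0.8,"travel": [0,0,0],"twist": 0},
    {"jaw": 0.8,"travel": [0,0,0],"twist": 0},
    {"jaw": 0.8,"travel": [0,0,0],"twist": 0},
    {"jaw": 0.8,"travel": [0,0,0],"twist": 0},
    {"jaw": 0.8,"travel": [0,0,-0.02],"twist": 0},
    {"jaw": 0.8,"travel": [0,0,-0.06],"twist": 0}
  ]
}}

```text
t: 9.53
eef_pos: [488.4, 393.6, 175.8]
tcp_rot: [-3.135, 0.004, 1.571]
ft_force: [0.6, 0.2, -0.2]
opening: 0.799
grip_force: 0.0
```

>>> {"fn": "drive_tool", "kwargs": {
  "targets": [
    {"jaw": 0.5,"travel": [-0.04,0,-0.03],"twist": 0},
    {"jaw": 0.5,"travel": [-0.08,0,-0.03],"twist": 0},
    {"jaw": 0.5,"travel": [-0.32,-0.01,-0.03],"twist": 0},
    {"jaw": 0.5,"travel": [-0.32,-0.01,-0.03],"twist": 0},
    {"jaw": 0.5,"travel": [-0.32,-0.01,-0.03],"twist": 0},
    {"jaw": 0.5,"travel": [-0.32,-0.01,-0.03],"twist": 0},
    {"jaw": 0.5,"travel": [-0.32,-0.01,-0.03],"twist": 0},
    {"jaw": 0.5,"travel": [-0.32,-0.01,-0.03],"twist": 0}
  ]
}}

```text
t: 10.2
eef_pos: [479.4, 72.5, 209.4]
tcp_rot: [3.141, 0.0, 1.571]
ft_force: [1.2, 0.5, 1.4]
opening: 0.506
grip_force: 0.0
```

>>> {"fn": "drive_tool", "kwargs": {
  "targets": [
    {"jaw": 0.5,"travel": [-0.38,-0.014,0],"twist": 0},
    {"jaw": 0.5,"travel": [-0.38,-0.014,0],"twist": 0},
    {"jaw": 0.5,"travel": [-0.38,-0.014,0],"twist": 0},
    {"jaw": 0.5,"travel": [-0.38,-0.014,0],"twist": 0},
    {"jaw": 0.5,"travel": [-0.38,-0.014,0],"twist": 0},
    {"jaw": 0.5,"travel": [-0.38,-0.014,0],"twist": 0},
    {"jaw": 0.5,"travel": [-0.38,-0.014,0],"twist": 0},
    {"jaw": 0.5,"travel": [-0.38,-0.014,0],"twist": 0}
  ]
}}

```text
t: 10.87
eef_pos: [467.1, -260.6, 209.3]
tcp_rot: [3.141, 0.0, 1.571]
ft_force: [0.8, 0.5, -0.0]
opening: 0.503
grip_force: 0.0
```

```bash
python3 - <<'E'
from h import *
print(state()["eef_pos"],state()["opening"])
f=read_camera("top");g=read_camera("side")
a=cv2.resize(f["frame"][140:270,80:400],None,fx=2.4,fy=2.4,interpolation=cv2.INTER_CUBIC)
b=cv2.resize(g["frame"][130:290,190:300],None,fx=1.8,fy=1.8,interpolation=cv2.INTER_CUBIC)
b2=cv2.resize(f["frame"][190:250,310:400],None,fx=6,fy=5.2*.92,interpolation=cv2.INTER_CUBIC)[:288]
o=np.zeros((600,768,3),np.uint8);o[:312]=a;o[312:600,:198]=b;o[312:312+len(b2),210:210+540]=b2
cv2.imwrite("pics/f.png",o[:,:,::-1])
E
```

```text
[ 467.11867297 -260.60792085  209.34575528] 0.5034798050613278
```

View pics/f.png

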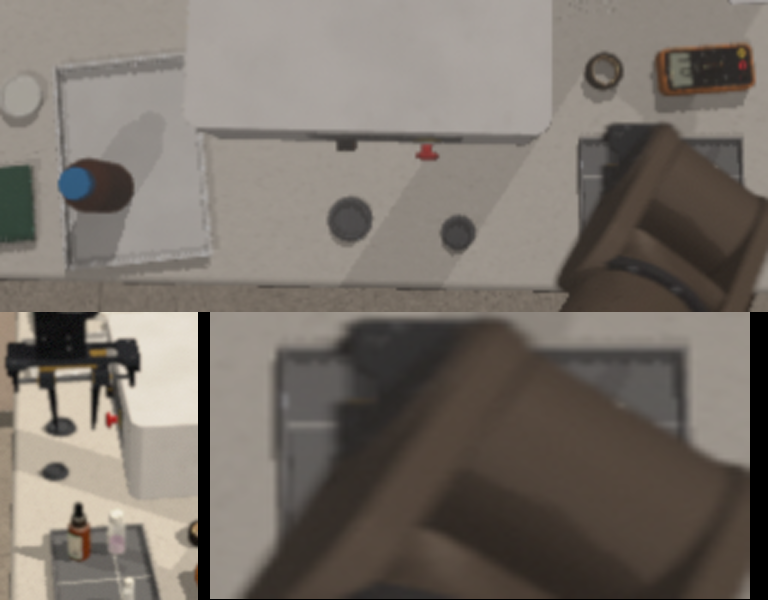

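Amber stands upright in the tray at (95,185), and the dropper is now fully visible in the side view at (80,530). I'll refine the dropper position.

```bash
python3 - <<'E'
from h import *
c=read_camera("side");f=c["frame"].astype(int)
t=read_camera("top")
sub=f[230:275,222:245];m=((sub[:,:,0]-sub[:,:,2]>35)*255).astype(np.uint8)
n,l,st,ce=cv2.connectedComponentsWithStats(m);i=1+st[1:,4].argmax();print("orange",st[i]+[222,230,0,0,0],ce[i]+[222,230])
d=(sub.max(2)<60);ys,xs=np.nonzero(d);print("dark rows",ys.min()+230,[(y+230,xs[ys==y].mean()+222,(ys==y).sum()) for y in np.unique(ys)])
A=lambda X,Y:(310+(X+.5)/8-.5,190+(Y+.5)/8-.5)
for X,z in((280,106),(252,66),(252,70)):print(z,onz(t,*A(X,313),z))
print(np.array(c["R"])@np.array([466,-307,106.])+c["t"])
for p in((466,-307,106),(466,-307,66),(466,-307,4)):
    q=np.array(c["R"])@np.array(p,float)+c["t"];x,y=q[:2]/q[2];k=1+c["k1"]*(x*x+y*y);print(p,c["fx"]*x*k+c["cx"],c["fy"]*y*k+c["cy"])
E
```

```text
orange [224 245  20  23 150] [235.30666667 254.58      ]
dark rows 237 [(np.int64(237), np.float64(233.0), np.int64(1)), (np.int64(238), np.float64(233.0), np.int64(3)), (np.int64(239), np.float64(233.0), np.int64(3)), (np.int64(240), np.float64(233.0), np.int64(3)), (np.int64(241), np.float64(233.0), np.int64(3)), (np.int64(242), np.float64(233.5), np.int64(4)), (np.int64(243), np.float64(233.0), np.int64(3)), (np.int64(246), np.float64(231.0), np.int64(1)), (np.int64(247), np.float64(233.0), np.int64(7)), (np.int64(248), np.float64(233.0), np.int64(5))]
106 [ 465.8 -306.3]
66 [ 466.2 -305.1]
70 [ 466.2 -304.2]
[ -64.63002495  116.4228023  1090.27913713]
(466, -307, 106) 232.28367950304875 234.21641169166088
(466, -307, 66) 232.58142817344364 246.04105953924054
(466, -307, 4) 233.02890466991408 263.4515010008037
```

>>> {"fn": "drive_tool", "kwargs": {
  "targets": [
    {"jaw": 0.5,"travel": [-0.03,0,0],"twist": 0},
    {"jaw": 0.5,"travel": [-0.0455,0,0.02],"twist": 0},
    {"jaw": 0.5,"travel": [-0.0455,0,0.05],"twist": 0},
    {"jaw": 0.5,"travel": [-0.0455,0,0.08],"twist": 0},
    {"jaw": 0.5,"travel": [-0.0455,0,0.11],"twist": 0},
    {"jaw": 0.5,"travel": [-0.0455,0,0.14],"twist": 0},
    {"jaw": 0.5,"travel": [-0.0455,0,0.16],"twist": 0},
    {"jaw": 0.5,"travel": [-0.0455,0,0.174],"twist": 0}
  ]
}}

```text
t: 11.73
eef_pos: [467.5, -301.7, 33.3]
tcp_rot: [-3.14, -0.002, 1.573]
ft_force: [0.4, 0.8, -0.1]
opening: 0.498
grip_force: 0.0
```

>>> {"fn": "drive_tool", "kwargs": {
  "targets": [
    {"jaw": 0.5,"travel": [0,0,0],"twist": 0},
    {"jaw": 0.5,"travel": [0,0,0],"twist": 0},
    {"jaw": 0.4,"travel": [0,0,0],"twist": 0},
    {"jaw": 0.3,"travel": [0,0,0],"twist": 0},
    {"jaw": 0.1,"travel": [0,0,0],"twist": 0},
    {"jaw": 0.1,"travel": [0,0,0],"twist": 0},
    {"jaw": 0.1,"travel": [0,0,0],"twist": 0},
    {"jaw": 0.1,"travel": [0,0,0],"twist": 0}
  ]
}}

```text
t: 12.4
eef_pos: [468.1, -304.1, 36.2]
tcp_rot: [3.14, 0.001, 1.571]
ft_force: [0.3, 1.5, 7.4]
opening: 0.335
grip_force: 30.0
```

>>> {"fn": "drive_tool", "kwargs": {
  "targets": [
    {"jaw": 0.1,"travel": [0,0,-0.005],"twist": 0},
    {"jaw": 0.1,"travel": [0,0,-0.015],"twist": 0},
    {"jaw": 0.1,"travel": [0,0,-0.03],"twist": 0},
    {"jaw": 0.1,"travel": [0,0,-0.05],"twist": 0},
    {"jaw": 0.1,"travel": [0,0,-0.07],"twist": 0},
    {"jaw": 0.1,"travel": [0,0,-0.085],"twist": 0},
    {"jaw": 0.1,"travel": [0,0,-0.1],"twist": 0},
    {"jaw": 0.1,"travel": [0,0,-0.1],"twist": 0}
  ]
}}

```text
t: 13.07
eef_pos: [468.5, -304.7, 138.5]
tcp_rot: [3.138, 0.003, 1.571]
ft_force: [0.2, 0.4, -0.6]
opening: 0.335
grip_force: 30.0
```

>>> {"fn": "drive_tool", "kwargs": {
  "targets": [
    {"jaw": 0.1,"travel": [0.02,0,0],"twist": 0},
    {"jaw": 0.1,"travel": [0.045,-0.001,0],"twist": 0},
    {"jaw": 0.1,"travel": [0.08,-0.002,0],"twist": 0},
    {"jaw": 0.1,"travel": [0.115,-0.003,0],"twist": 0},
    {"jaw": 0.1,"travel": [0.15,-0.005,0],"twist": 0},
    {"jaw": 0.1,"travel": [0.185,-0.006,0],"twist": 0},
    {"jaw": 0.1,"travel": [0.22,-0.008,0],"twist": 0},
    {"jaw": 0.1,"travel": [0.255,-0.008,0],"twist": 0}
  ]
}}

```text
t: 13.73
eef_pos: [458.8, -47.4, 134.9]
tcp_rot: [-3.141, -0.0, 1.57]
ft_force: [0.3, -0.2, -1.5]
opening: 0.335
grip_force: 30.0
```

>>> {"fn": "drive_tool", "kwargs": {
  "targets": [
    {"jaw": 0.1,"travel": [0.035,0,0],"twist": 0},
    {"jaw": 0.1,"travel": [0.07,-0.002,0],"twist": 0},
    {"jaw": 0.1,"travel": [0.105,-0.003,0],"twist": 0},
    {"jaw": 0.1,"travel": [0.14,-0.004,0],"twist": 0},
    {"jaw": 0.1,"travel": [0.175,-0.006,0],"twist": 0},
    {"jaw": 0.1,"travel": [0.21,-0.008,0],"twist": 0},
    {"jaw": 0.1,"travel": [0.245,-0.01,0],"twist": 0},
    {"jaw": 0.1,"travel": [0.265,-0.01,0],"twist": 0}
  ]
}}

```text
t: 14.4
eef_pos: [448.8, 218.8, 134.9]
tcp_rot: [-3.141, -0.0, 1.572]
ft_force: [0.4, -1.2, -1.5]
opening: 0.331
grip_force: 30.0
```

>>> {"fn": "drive_tool", "kwargs": {
  "targets": [
    {"jaw": 0.1,"travel": [0.025,0,0],"twist": 0},
    {"jaw": 0.1,"travel": [0.05,0,0],"twist": 0},
    {"jaw": 0.1,"travel": [0.07,0,0],"twist": 0},
    {"jaw": 0.1,"travel": [0.08,0,0.01],"twist": 0},
    {"jaw": 0.1,"travel": [0.08,0,0.03],"twist": 0},
    {"jaw": 0.1,"travel": [0.08,0,0.05],"twist": 0},
    {"jaw": 0.1,"travel": [0.08,0,0.07],"twist": 0},
    {"jaw": 0.1,"travel": [0.08,0,0.07],"twist": 0}
  ]
}}

```text
t: 15.07
eef_pos: [447.9, 294.7, 61.4]
tcp_rot: [-3.136, 0.003, 1.571]
ft_force: [-0.4, 0.1, -1.2]
opening: 0.332
grip_force: 30.0
```

```bash
python3 - <<'E'
from h import *
print(state()["eef_pos"],state()["ft_force"])
f=read_camera("top");g=read_camera("side")
a=cv2.resize(f["frame"][140:270,80:240],None,fx=3,fy=3,interpolation=cv2.INTER_CUBIC)
b=cv2.resize(g["frame"][60:190,190:295],None,fx=3,fy=3,interpolation=cv2.INTER_CUBIC)
cv2.imwrite("pics/g.png",np.hstack([a,b])[:,:,::-1])
E
```

```text
[447.91163938 294.74210607  61.40949168] [-0.41444211  0.07501723 -1.2158092 ]
```

View pics/g.png

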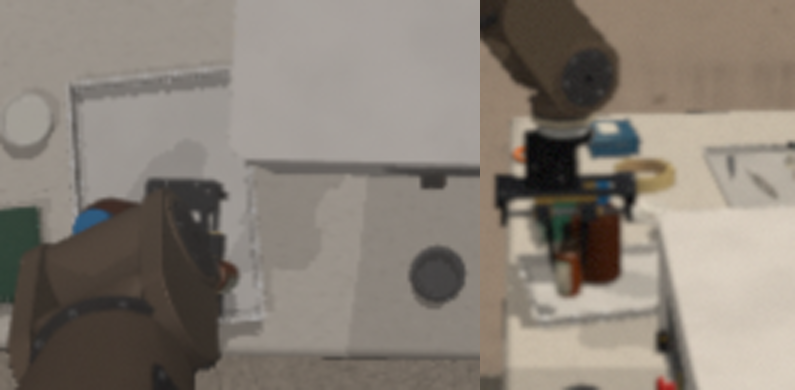

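The dropper hangs upright inside the tray, near its right edge, and clear of amber. Lower it.

>>> {"fn": "drive_tool", "kwargs": {
  "targets": [
    {"jaw": 0.1,"travel": [0,0,0.008],"twist": 0},
    {"jaw": 0.1,"travel": [0,0,0.016],"twist": 0},
    {"jaw": 0.1,"travel": [0,0,0.022],"twist": 0},
    {"jaw": 0.1,"travel": [0,0,0.026],"twist": 0},
    {"jaw": 0.1,"travel": [0,0,0.029],"twist": 0},
    {"jaw": 0.1,"travel": [0,0,0.03],"twist": 0},
    {"jaw": 0.1,"travel": [0,0,0.03],"twist": 0},
    {"jaw": 0.1,"travel": [0,0,0.03],"twist": 0}
  ]
}}

```text
t: 15.83
eef_pos: [449.7, 296.1, 35.3]
tcp_rot: [3.141, -0.0, 1.571]
ft_force: [0.0, -0.6, -1.4]
opening: 0.335
grip_force: 30.0
```

>>> {"fn": "drive_tool", "kwargs": {
  "targets": [
    {"jaw": 0.1,"travel": [0,0,0.001],"twist": 0},
    {"jaw": 0.1,"travel": [0,0,0.001],"twist": 0},
    {"jaw": 0.55,"travel": [0,0,0.001],"twist": 0},
    {"jaw": 0.55,"travel": [0,0,0.001],"twist": 0},
    {"jaw": 0.55,"travel": [0,0,0.001],"twist": 0},
    {"jaw": 0.55,"travel": [0,0,0.001],"twist": 0},
    {"jaw": 0.55,"travel": [0,0,-0.015],"twist": 0},
    {"jaw": 0.55,"travel": [0,0,-0.045],"twist": 0}
  ]
}}

```text
t: 16.5
eef_pos: [448.4, 295.3, 78.3]
tcp_rot: [-3.137, 0.002, 1.571]
ft_force: [0.4, 0.5, -0.2]
opening: 0.549
grip_force: 0.0
```

>>> {"fn": "drive_tool", "kwargs": {
  "targets": [
    {"jaw": 0.55,"travel": [0,0,-0.04],"twist": 0},
    {"jaw": 0.55,"travel": [0,0,-0.08],"twist": 0},
    {"jaw": 0.55,"travel": [0,0,-0.12],"twist": 0},
    {"jaw": 0.55,"travel": [0,0,-0.135],"twist": 0},
    {"jaw": 0.55,"travel": [0,0,-0.135],"twist": 0}
  ]
}}

```text
t: 16.92
eef_pos: [450.8, 296.7, 219.3]
tcp_rot: [3.135, -0.003, 1.571]
ft_force: [0.5, 0.9, -0.5]
opening: 0.553
grip_force: 0.0
```

>>> {"fn": "drive_tool", "kwargs": {
  "targets": [
    {"jaw": 0.55,"travel": [-0.3,0,0],"twist": -0.95},
    {"jaw": 0.55,"travel": [-0.3,0,0],"twist": -0.95},
    {"jaw": 0.55,"travel": [-0.3,0,0],"twist": -0.95},
    {"jaw": 0.55,"travel": [-0.3,0,0],"twist": -0.95},
    {"jaw": 0.55,"travel": [-0.3,0,0],"twist": -0.95},
    {"jaw": 0.55,"travel": [-0.3,0,0],"twist": -0.95},
    {"jaw": 0.55,"travel": [-0.3,0,0],"twist": -0.95},
    {"jaw": 0.55,"travel": [-0.3,0,0],"twist": -0.95}
  ]
}}

```text
t: 17.58
eef_pos: [449.3, 3.6, 214.2]
tcp_rot: [-3.141, -0.001, 2.447]
ft_force: [0.5, -0.2, -0.5]
opening: 0.551
grip_force: 0.0
```

>>> {"fn": "drive_tool", "kwargs": {
  "targets": [
    {"jaw": 0.55,"travel": [-0.149,-0.14,0],"twist": -0.621},
    {"jaw": 0.55,"travel": [-0.149,-0.14,0],"twist": -0.621},
    {"jaw": 0.55,"travel": [-0.149,-0.14,0],"twist": -0.621},
    {"jaw": 0.55,"travel": [-0.149,-0.14,0],"twist": -0.621},
    {"jaw": 0.55,"travel": [-0.149,-0.14,0],"twist": -0.621},
    {"jaw": 0.55,"travel": [-0.149,-0.14,0],"twist": -0.621},
    {"jaw": 0.55,"travel": [-0.149,-0.14,0],"twist": -0.621},
    {"jaw": 0.55,"travel": [-0.149,-0.14,0],"twist": -0.621}
  ]
}}

```text
t: 18.25
eef_pos: [473.3, -198.3, 213.8]
tcp_rot: [3.14, -0.002, 3.06]
ft_force: [-0.4, 1.1, -0.6]
opening: 0.546
grip_force: 0.0
```

```bash
python3 - <<'E'
from h import *
print(state()["eef_pos"],state()["tcp_rot"],state()["joints"])
f=read_camera("top");g=read_camera("side")
a=cv2.resize(f["frame"][140:270,80:240],None,fx=3,fy=3,interpolation=cv2.INTER_CUBIC)
b=cv2.resize(g["frame"][130:290,190:295],None,fx=3,fy=3,interpolation=cv2.INTER_CUBIC)
o=np.zeros((480,795,3),np.uint8);o[:390,:480]=a;o[:,480:]=b
cv2.imwrite("pics/i.png",o[:,:,::-1])
E
```

```text
[ 473.29401978 -198.26279192  213.84353865] [ 3.14046796e+00 -1.84747027e-03  3.05975821e+00] [-5.25591337e-01  3.34426897e-01  1.82890288e+00  2.67932520e-04
  9.80414296e-01 -2.01470158e+00]
```

View pics/i.png

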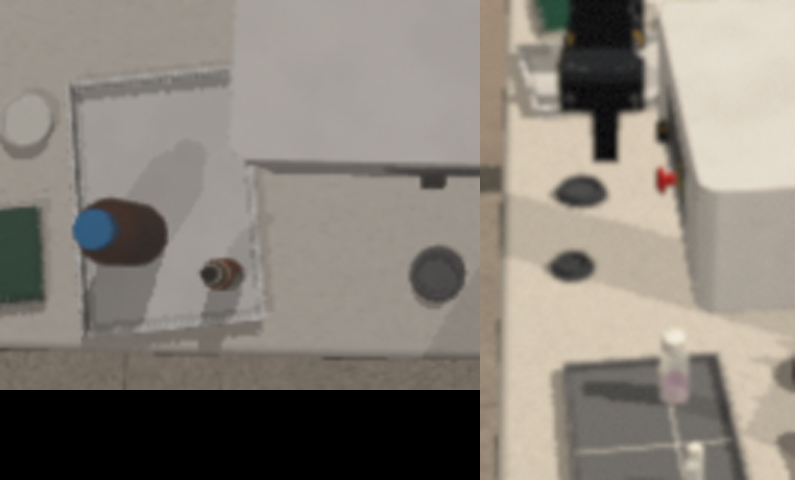

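Amber (95,230) and dropper (215,273) both stand upright in the tray. Next, fix the yaw and go above the wide vial.

>>> {"fn": "drive_tool", "kwargs": {
  "targets": [
    {"jaw": 0.55,"travel": [0,0,0],"twist": -0.076},
    {"jaw": 0.55,"travel": [0,0,0],"twist": -0.076}
  ]
}}

```text
t: 18.52
eef_pos: [473.8, -196.5, 215.0]
tcp_rot: [3.141, -0.0, -3.14]
ft_force: [-0.7, 0.3, 0.3]
opening: 0.547
grip_force: 0.0
```

>>> {"fn": "drive_tool", "kwargs": {
  "targets": [
    {"jaw": 0.55,"travel": [-0.02,-0.035,0],"twist": 0},
    {"jaw": 0.55,"travel": [-0.035,-0.07,0.01],"twist": 0},
    {"jaw": 0.55,"travel": [-0.051,-0.105,0.03],"twist": 0},
    {"jaw": 0.55,"travel": [-0.051,-0.107,0.06],"twist": 0},
    {"jaw": 0.55,"travel": [-0.051,-0.107,0.08],"twist": 0},
    {"jaw": 0.55,"travel": [-0.051,-0.107,0.1],"twist": 0},
    {"jaw": 0.55,"travel": [-0.051,-0.107,0.1],"twist": 0},
    {"jaw": 0.55,"travel": [-0.051,-0.107,0.1],"twist": 0}
  ]
}}

```text
t: 19.18
eef_pos: [524.6, -303.9, 114.8]
tcp_rot: [3.14, -0.001, 3.138]
ft_force: [-0.5, -0.1, -0.4]
opening: 0.552
grip_force: 0.0
```

>>> {"fn": "drive_tool", "kwargs": {
  "targets": [
    {"jaw": 0.55,"travel": [0,0,0],"twist": 0},
    {"jaw": 0.55,"travel": [0,0,0],"twist": 0}
  ]
}}

```text
t: 19.35
eef_pos: [525.3, -304.8, 116.7]
tcp_rot: [-3.14, 0.002, 3.139]
ft_force: [-0.2, -0.3, -0.5]
opening: 0.55
grip_force: 0.0
```

>>> {"fn": "drive_tool", "kwargs": {
  "targets": [
    {"jaw": 0.55,"travel": [0.001,0,0.025],"twist": 0},
    {"jaw": 0.55,"travel": [0.001,0,0.05],"twist": 0},
    {"jaw": 0.55,"travel": [0.001,0,0.07],"twist": 0},
    {"jaw": 0.55,"travel": [0.001,0,0.082],"twist": 0},
    {"jaw": 0.55,"travel": [0.001,0,0.084],"twist": 0},
    {"jaw": 0.55,"travel": [0.001,0,0.084],"twist": 0},
    {"jaw": 0.4,"travel": [0.001,0,0.084],"twist": 0},
    {"jaw": 0.3,"travel": [0.001,0,0.084],"twist": 0}
  ]
}}

```text
t: 20.02
eef_pos: [524.2, -305.3, 32.5]
tcp_rot: [-3.14, 0.002, 3.139]
ft_force: [0.5, 0.3, -0.3]
opening: 0.46
grip_force: 0.0
```

>>> {"fn": "drive_tool", "kwargs": {
  "targets": [
    {"jaw": 0.1,"travel": [0,0,0],"twist": 0},
    {"jaw": 0.1,"travel": [0,0,0],"twist": 0},
    {"jaw": 0.1,"travel": [0,0,0],"twist": 0},
    {"jaw": 0.1,"travel": [0,0,0],"twist": 0},
    {"jaw": 0.1,"travel": [0,0,0],"twist": 0},
    {"jaw": 0.1,"travel": [0,0,0],"twist": 0}
  ]
}}

```text
t: 20.52
eef_pos: [523.8, -305.1, 31.7]
tcp_rot: [-3.141, 0.001, 3.139]
ft_force: [-0.4, -0.4, 5.6]
opening: 0.278
grip_force: 30.0
```

>>> {"fn": "drive_tool", "kwargs": {
  "targets": [
    {"jaw": 0.1,"travel": [0,0,-0.01],"twist": 0},
    {"jaw": 0.1,"travel": [0,0,-0.03],"twist": 0},
    {"jaw": 0.1,"travel": [0,0,-0.05],"twist": 0},
    {"jaw": 0.1,"travel": [0.02,0.02,-0.06],"twist": 0},
    {"jaw": 0.1,"travel": [0.035,0.045,-0.06],"twist": 0},
    {"jaw": 0.1,"travel": [0.05,0.075,-0.06],"twist": 0},
    {"jaw": 0.1,"travel": [0.065,0.107,-0.06],"twist": 0},
    {"jaw": 0.1,"travel": [0.072,0.14,-0.06],"twist": 0}
  ]
}}

```text
t: 21.18
eef_pos: [450.2, -163.6, 91.7]
tcp_rot: [3.141, -0.0, 3.138]
ft_force: [2.2, 0.1, -0.5]
opening: 0.282
grip_force: 30.0
```

>>> {"fn": "drive_tool", "kwargs": {
  "targets": [
    {"jaw": 0.1,"travel": [0,0.035,0],"twist": 0},
    {"jaw": 0.1,"travel": [0,0.07,0],"twist": 0},
    {"jaw": 0.1,"travel": [0,0.105,0],"twist": 0},
    {"jaw": 0.1,"travel": [0,0.14,0],"twist": 0},
    {"jaw": 0.1,"travel": [0,0.175,0],"twist": 0},
    {"jaw": 0.1,"travel": [0,0.2,0.01],"twist": 0},
    {"jaw": 0.1,"travel": [0,0.22,0.02],"twist": 0},
    {"jaw": 0.1,"travel": [0,0.227,0.03],"twist": 0}
  ]
}}

```text
t: 21.85
eef_pos: [452.6, 64.6, 61.5]
tcp_rot: [3.141, 0.001, 3.141]
ft_force: [-0.5, -0.1, 0.0]
opening: 0.277
grip_force: 30.0
```

>>> {"fn": "drive_tool", "kwargs": {
  "targets": [
    {"jaw": 0.1,"travel": [0,0,0],"twist": 0},
    {"jaw": 0.1,"travel": [0,0,0],"twist": 0},
    {"jaw": 0.1,"travel": [0,0,0],"twist": 0}
  ]
}}

```text
t: 22.1
eef_pos: [452.8, 61.7, 61.7]
tcp_rot: [3.142, 0.001, 3.139]
ft_force: [-0.8, 0.3, 0.4]
opening: 0.28
grip_force: 30.0
```

```bash
python3 - <<'E'
from h import *
print(state()["eef_pos"],state()["tcp_rot"])
f=read_camera("top");g=read_camera("side")
a=cv2.resize(f["frame"][200:270,200:290],None,fx=5,fy=5,interpolation=cv2.INTER_CUBIC)
b=cv2.resize(g["frame"][160:230,200:260],None,fx=5,fy=5,interpolation=cv2.INTER_CUBIC)
cv2.imwrite("pics/j.png",np.hstack([a,b])[:,:,::-1])
E
```

```text
[452.84687803  61.71645206  61.71074948] [3.14156914e+00 5.16898672e-04 3.13865393e+00]
```

View pics/j.png

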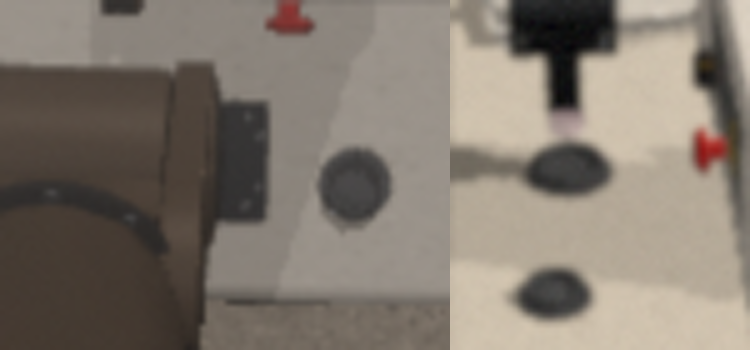

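The vial hangs over the wide cup. In the side crop the vial is at (565,130) and the foot centre at (568,168), so I'll project the expected positions to check y.

```bash
python3 - <<'E'
from h import *
def proj(c,P):
    K=np.array([[c["fx"],0,c["cx"]],[0,c["fy"],c["cy"]],[0,0,1.]])
    return cv2.projectPoints(np.array(P,float),cv2.Rodrigues(np.array(c["R"]))[0],np.array(c["t"]),K,np.array([c["k1"],0,0,0.]))[0][:,0]
a=np.linspace(0,2*np.pi,60)
circ=lambda x,y,z,r:np.c_[x+r*np.cos(a),y+r*np.sin(a),a*0+z]
c=read_camera("side");t=read_camera("top")
for n,x,y,r in(("foot",452,61.8,31),("rim",452,61.8,25),("vial",452.8,61.7,13.5)):
    for z in((0,4) if n=="foot" else (12,) if n=="rim" else (34.,)):
        p=proj(c,circ(x,y,z,r));q=(p-[200,160])*5+2
        print(n,z,"side crop box",q.min(0).round(),q.max(0).round())
        if n!="vial":p=proj(t,circ(x,y,z,r));print("   top px",p.min(0).round(1),p.max(0).round(1))
E
```

```text
foot 0 side crop box [ 71. 149.] [159. 197.]
   top px [216.2 221.7] [235.  240.6]
foot 4 side crop box [ 71. 145.] [159. 192.]
   top px [216.1 221.6] [235.  240.6]
rim 12 side crop box [ 79. 139.] [150. 177.]
   top px [217.7 223.4] [233.  238.8]
vial 34.0 side crop box [ 95. 121.] [134. 141.]
```

Predictions and observation agree to about 3 mm, so lower into the wide cup.

>>> {"fn": "drive_tool", "kwargs": {
  "targets": [
    {"jaw": 0.1,"travel": [0,0,0.008],"twist": 0},
    {"jaw": 0.1,"travel": [0,0,0.016],"twist": 0},
    {"jaw": 0.1,"travel": [0,0,0.022],"twist": 0},
    {"jaw": 0.1,"travel": [0,0,0.026],"twist": 0},
    {"jaw": 0.1,"travel": [0,0,0.029],"twist": 0},
    {"jaw": 0.1,"travel": [0,0,0.03],"twist": 0},
    {"jaw": 0.1,"travel": [0,0,0.03],"twist": 0},
    {"jaw": 0.1,"travel": [0,0,0.03],"twist": 0}
  ]
}}

```text
t: 22.97
eef_pos: [452.4, 62.2, 31.3]
tcp_rot: [3.142, -0.0, 3.139]
ft_force: [-2.3, -0.4, 8.6]
opening: 0.279
grip_force: 30.0
```

>>> {"fn": "drive_tool", "kwargs": {
  "targets": [
    {"jaw": 0.1,"travel": [0,0,-0.0005],"twist": 0},
    {"jaw": 0.5,"travel": [0,0,-0.0005],"twist": 0},
    {"jaw": 0.5,"travel": [0,0,-0.0005],"twist": 0},
    {"jaw": 0.5,"travel": [0,0,-0.0005],"twist": 0},
    {"jaw": 0.5,"travel": [0,0,-0.0005],"twist": 0},
    {"jaw": 0.5,"travel": [0,0,-0.02],"twist": 0},
    {"jaw": 0.5,"travel": [0,0,-0.05],"twist": 0},
    {"jaw": 0.5,"travel": [0,0,-0.085],"twist": 0}
  ]
}}

```text
t: 23.63
eef_pos: [451.7, 62.2, 116.1]
tcp_rot: [3.141, -0.003, 3.139]
ft_force: [-0.9, -0.1, 0.1]
opening: 0.495
grip_force: 0.0
```

>>> {"fn": "drive_tool", "kwargs": {
  "targets": [
    {"jaw": 0.4,"travel": [0,-0.32,-0.02],"twist": 0},
    {"jaw": 0.4,"travel": [0,-0.32,-0.02],"twist": 0},
    {"jaw": 0.4,"travel": [0,-0.32,-0.02],"twist": 0},
    {"jaw": 0.4,"travel": [0,-0.32,-0.02],"twist": 0},
    {"jaw": 0.4,"travel": [0,-0.32,-0.02],"twist": 0},
    {"jaw": 0.4,"travel": [0,-0.32,-0.02],"twist": 0},
    {"jaw": 0.4,"travel": [0,-0.32,-0.02],"twist": 0},
    {"jaw": 0.4,"travel": [0,-0.32,-0.02],"twist": 0}
  ]
}}

```text
t: 24.3
eef_pos: [451.4, -261.1, 136.3]
tcp_rot: [-3.141, 0.001, 3.138]
ft_force: [1.0, 0.1, -0.7]
opening: 0.4
grip_force: 0.0
```

>>> {"fn": "drive_tool", "kwargs": {
  "targets": [
    {"jaw": 0.4,"travel": [-0.02,-0.035,0],"twist": 0},
    {"jaw": 0.4,"travel": [-0.04,-0.07,0],"twist": 0},
    {"jaw": 0.4,"travel": [-0.06,-0.105,0],"twist": 0},
    {"jaw": 0.4,"travel": [-0.076,-0.14,0],"twist": 0},
    {"jaw": 0.4,"travel": [-0.076,-0.167,0.01],"twist": 0},
    {"jaw": 0.4,"travel": [-0.076,-0.167,0.03],"twist": 0},
    {"jaw": 0.4,"travel": [-0.076,-0.167,0.05],"twist": 0},
    {"jaw": 0.4,"travel": [-0.076,-0.167,0.05],"twist": 0}
  ]
}}

```text
t: 24.97
eef_pos: [525.7, -424.1, 81.9]
tcp_rot: [3.137, -0.004, 3.138]
ft_force: [-0.8, 0.7, 0.9]
opening: 0.401
grip_force: 0.0
```

>>> {"fn": "drive_tool", "kwargs": {
  "targets": [
    {"jaw": 0.4,"travel": [0,0,0],"twist": 0},
    {"jaw": 0.4,"travel": [0,0,0],"twist": 0},
    {"jaw": 0.4,"travel": [0,0,0],"twist": 0}
  ]
}}

```text
t: 25.22
eef_pos: [527.9, -425.1, 87.6]
tcp_rot: [-3.14, 0.001, 3.139]
ft_force: [-0.5, 0.1, 0.8]
opening: 0.402
grip_force: 0.0
```

```bash
python3 - <<'E'
from h import *
print(state()["eef_pos"],state()["tcp_rot"])
f=read_camera("top");g=read_camera("side")
a=cv2.resize(f["frame"][200:270,200:290],None,fx=5,fy=5,interpolation=cv2.INTER_CUBIC)
b=cv2.resize(g["frame"][160:300,200:270],None,fx=4,fy=4,interpolation=cv2.INTER_CUBIC)
o=np.zeros((560,740,3),np.uint8);o[:350,:450]=a;o[:,460:]=b
cv2.imwrite("pics/k.png",o[:,:,::-1])
E
```

```text
[ 527.8928198  -425.08428093   87.60003506] [-3.14028957e+00  1.46243410e-03  3.13942586e+00]
```

View pics/k.png

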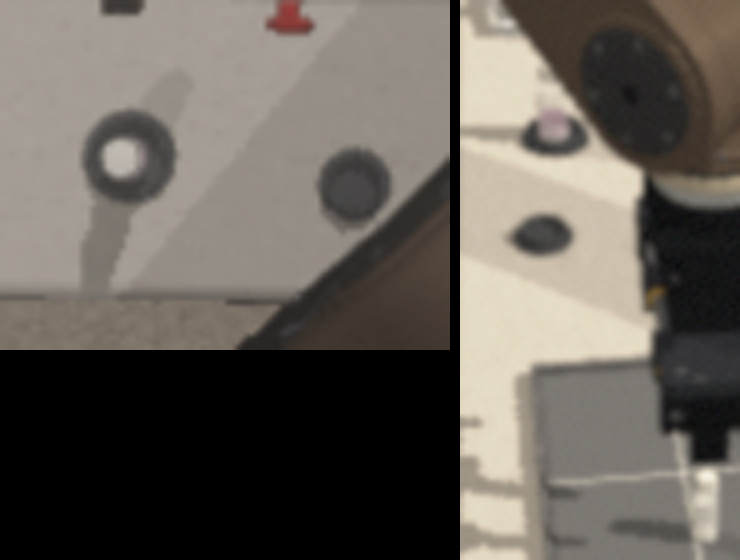

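The wide vial stands centred in its cup, and the gripper is aligned over the narrow vial (705,500). Descend and grip.

>>> {"fn": "drive_tool", "kwargs": {
  "targets": [
    {"jaw": 0.4,"travel": [-0.001,0,0.02],"twist": 0},
    {"jaw": 0.4,"travel": [-0.001,0,0.04],"twist": 0},
    {"jaw": 0.4,"travel": [-0.001,0,0.055],"twist": 0},
    {"jaw": 0.4,"travel": [-0.001,0,0.062],"twist": 0},
    {"jaw": 0.4,"travel": [-0.001,0,0.062],"twist": 0},
    {"jaw": 0.4,"travel": [-0.001,0,0.062],"twist": 0},
    {"jaw": 0.3,"travel": [-0.001,0,0.062],"twist": 0},
    {"jaw": 0.2,"travel": [-0.001,0,0.062],"twist": 0}
  ]
}}

```text
t: 25.98
eef_pos: [528.8, -425.3, 25.3]
tcp_rot: [-3.14, 0.001, 3.139]
ft_force: [-0.5, 0.0, -0.2]
opening: 0.314
grip_force: 0.0
```

>>> {"fn": "drive_tool", "kwargs": {
  "targets": [
    {"jaw": 0.05,"travel": [0,0,0],"twist": 0},
    {"jaw": 0.05,"travel": [0,0,0],"twist": 0},
    {"jaw": 0.05,"travel": [0,0,0],"twist": 0},
    {"jaw": 0.05,"travel": [0,0,0],"twist": 0},
    {"jaw": 0.05,"travel": [0,0,0],"twist": 0}
  ]
}}

```text
t: 26.4
eef_pos: [528.5, -425.1, 24.7]
tcp_rot: [-3.141, 0.001, 3.139]
ft_force: [-0.1, 0.1, 5.3]
opening: 0.164
grip_force: 30.0
```

>>> {"fn": "drive_tool", "kwargs": {
  "targets": [
    {"jaw": 0.05,"travel": [0,0,-0.01],"twist": 0},
    {"jaw": 0.05,"travel": [0,0,-0.03],"twist": 0},
    {"jaw": 0.05,"travel": [0,0,-0.05],"twist": 0},
    {"jaw": 0.05,"travel": [0.015,0.02,-0.06],"twist": 0},
    {"jaw": 0.05,"travel": [0.03,0.045,-0.06],"twist": 0},
    {"jaw": 0.05,"travel": [0.045,0.075,-0.06],"twist": 0},
    {"jaw": 0.05,"travel": [0.06,0.105,-0.06],"twist": 0},
    {"jaw": 0.05,"travel": [0.075,0.135,-0.06],"twist": 0}
  ]
}}

```text
t: 27.07
eef_pos: [452.7, -288.5, 84.7]
tcp_rot: [-3.141, 0.0, 3.139]
ft_force: [0.3, 0.2, -0.4]
opening: 0.166
grip_force: 30.0
```

>>> {"fn": "drive_tool", "kwargs": {
  "targets": [
    {"jaw": 0.05,"travel": [0.01,0.035,0],"twist": 0},
    {"jaw": 0.05,"travel": [0.0165,0.07,0],"twist": 0},
    {"jaw": 0.05,"travel": [0.0165,0.105,0],"twist": 0},
    {"jaw": 0.05,"travel": [0.0165,0.14,0],"twist": 0},
    {"jaw": 0.05,"travel": [0.0165,0.17,0],"twist": 0},
    {"jaw": 0.05,"travel": [0.0165,0.19,0.01],"twist": 0},
    {"jaw": 0.05,"travel": [0.0165,0.2,0.02],"twist": 0},
    {"jaw": 0.05,"travel": [0.0165,0.2045,0.03],"twist": 0}
  ]
}}

```text
t: 27.73
eef_pos: [437.8, -83.7, 54.5]
tcp_rot: [-3.141, 0.001, 3.141]
ft_force: [0.6, -0.3, -1.4]
opening: 0.169
grip_force: 30.0
```

>>> {"fn": "drive_tool", "kwargs": {
  "targets": [
    {"jaw": 0.05,"travel": [0,0,0],"twist": 0},
    {"jaw": 0.05,"travel": [0,0,0],"twist": 0},
    {"jaw": 0.05,"travel": [0,0,0],"twist": 0},
    {"jaw": 0.05,"travel": [0,0,0],"twist": 0}
  ]
}}

```text
t: 28.07
eef_pos: [438.0, -85.8, 54.7]
tcp_rot: [-3.141, 0.001, 3.138]
ft_force: [0.5, -0.1, 0.2]
opening: 0.169
grip_force: 30.0
```

```bash
python3 - <<'E'
from h import *
print(state()["eef_pos"],state()["tcp_rot"])
g=read_camera("side")
crop(g["frame"],190,160,270,240,6,"pics/l.png")
c=g;K=np.array([[c["fx"],0,c["cx"]],[0,c["fy"],c["cy"]],[0,0,1.]]);a=np.linspace(0,6.28,60)
for x,y,z,r in((437,-85.6,1,24.5),(*state()["eef_pos"][:2],state()["eef_pos"][2]-24.7+4,8.5)):
    P=np.c_[x+r*np.cos(a),y+r*np.sin(a),a*0+z]
    p=cv2.projectPoints(P,cv2.Rodrigues(np.array(c["R"]))[0],np.array(c["t"]),K,np.array([c["k1"],0,0,0.]))[0][:,0]
    q=(p-[190,160])*6+2.5;print(q.min(0).round(),q.max(0).round())
E
```

```text
[438.03124365 -85.80831435  54.72822122] [-3.14131653e+00  1.02055150e-03  3.13827165e+00]
[135. 327.] [227. 380.]
[164. 293.] [197. 312.]
```

View pics/l.png

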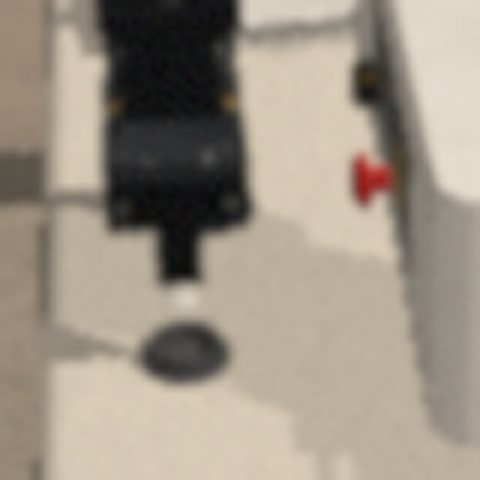

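The vial (184,295) hangs over the narrow cup (184,352) as predicted. Lower it.

>>> {"fn": "drive_tool", "kwargs": {
  "targets": [
    {"jaw": 0.05,"travel": [0,0,0.008],"twist": 0},
    {"jaw": 0.05,"travel": [0,0,0.016],"twist": 0},
    {"jaw": 0.05,"travel": [0,0,0.022],"twist": 0},
    {"jaw": 0.05,"travel": [0,0,0.026],"twist": 0},
    {"jaw": 0.05,"travel": [0,0,0.029],"twist": 0},
    {"jaw": 0.05,"travel": [0,0,0.03],"twist": 0},
    {"jaw": 0.05,"travel": [0,0,0.03],"twist": 0},
    {"jaw": 0.05,"travel": [0,0,0.03],"twist": 0}
  ]
}}

```text
t: 28.78
eef_pos: [437.6, -85.2, 24.2]
tcp_rot: [3.141, -0.0, 3.139]
ft_force: [-1.6, 0.1, 7.9]
opening: 0.165
grip_force: 30.0
```

>>> {"fn": "drive_tool", "kwargs": {
  "targets": [
    {"jaw": 0.05,"travel": [0,0,-0.0005],"twist": 0},
    {"jaw": 0.4,"travel": [0,0,-0.0005],"twist": 0},
    {"jaw": 0.4,"travel": [0,0,-0.0005],"twist": 0},
    {"jaw": 0.4,"travel": [0,0,-0.0005],"twist": 0},
    {"jaw": 0.4,"travel": [0,0,-0.0005],"twist": 0},
    {"jaw": 0.4,"travel": [0,0,-0.02],"twist": 0},
    {"jaw": 0.4,"travel": [0,0,-0.05],"twist": 0},
    {"jaw": 0.4,"travel": [0,0,-0.085],"twist": 0}
  ]
}}

```text
t: 29.45
eef_pos: [436.8, -85.0, 109.1]
tcp_rot: [3.14, -0.003, 3.139]
ft_force: [0.1, 0.0, 0.9]
opening: 0.402
grip_force: 0.0
```

>>> {"fn": "drive_tool", "kwargs": {
  "targets": [
    {"jaw": 0.9,"travel": [0,0,-0.04],"twist": 0},
    {"jaw": 0.9,"travel": [0,0,-0.08],"twist": 0},
    {"jaw": 0.9,"travel": [0,0,-0.09],"twist": 0},
    {"jaw": 0.9,"travel": [0,0,-0.09],"twist": 0}
  ]
}}

```text
t: 29.78
eef_pos: [438.7, -85.5, 202.0]
tcp_rot: [-3.14, 0.006, 3.139]
ft_force: [0.4, -0.3, -0.6]
opening: 0.622
grip_force: 0.0
```

>>> {"fn": "drive_tool", "kwargs": {
  "targets": [
    {"jaw": 0.9,"travel": [0,0.3,0],"twist": 0.8},
    {"jaw": 0.9,"travel": [0,0.3,0],"twist": 0.8},
    {"jaw": 0.9,"travel": [0,0.3,0],"twist": 0.8},
    {"jaw": 0.9,"travel": [0,0.3,0],"twist": 0.8},
    {"jaw": 0.9,"travel": [0,0.3,0],"twist": 0.8},
    {"jaw": 0.9,"travel": [0,0.3,0],"twist": 0.8},
    {"jaw": 0.9,"travel": [0,0.3,0],"twist": 0.8},
    {"jaw": 0.9,"travel": [0,0.3,0],"twist": 0.8}
  ]
}}

```text
t: 30.45
eef_pos: [437.9, 202.5, 197.6]
tcp_rot: [-3.14, -0.001, 2.333]
ft_force: [2.2, -0.3, 0.4]
opening: 0.899
grip_force: 0.0
```

>>> {"fn": "drive_tool", "kwargs": {
  "targets": [
    {"jaw": 0.9,"travel": [0.093,0.163,0],"twist": 0.768},
    {"jaw": 0.9,"travel": [0.093,0.163,0],"twist": 0.768},
    {"jaw": 0.9,"travel": [0.093,0.163,0],"twist": 0.768},
    {"jaw": 0.9,"travel": [0.093,0.163,0],"twist": 0.768},
    {"jaw": 0.9,"travel": [0.093,0.163,0],"twist": 0.768},
    {"jaw": 0.9,"travel": [0.093,0.163,0],"twist": 0.768},
    {"jaw": 0.9,"travel": [0.093,0.163,0],"twist": 0.768},
    {"jaw": 0.9,"travel": [0.093,0.163,0],"twist": 0.768}
  ]
}}

```text
t: 31.12
eef_pos: [490.6, 381.6, 196.8]
tcp_rot: [-3.139, 0.002, 1.57]
ft_force: [0.7, 0.5, -0.5]
opening: 0.902
grip_force: 0.0
```

>>> {"fn": "drive_tool", "kwargs": {
  "targets": [
    {"jaw": 0.9,"travel": [0,0,0],"twist": 0},
    {"jaw": 0.9,"travel": [0,0,0],"twist": 0},
    {"jaw": 0.9,"travel": [0,0,0],"twist": 0}
  ]
}}

```text
t: 31.37
eef_pos: [491.2, 381.1, 198.8]
tcp_rot: [-3.141, 0.0, 1.572]
ft_force: [-0.6, 0.5, 0.1]
opening: 0.899
grip_force: 0.0
```

```bash
python3 - <<'E'
from h import *
print(state()["eef_pos"],state()["tcp_rot"])
f=read_camera("top");g=read_camera("side")
a=cv2.resize(f["frame"][140:270,80:290],None,fx=2.2,fy=2.2,interpolation=cv2.INTER_CUBIC)
b=cv2.resize(g["frame"][60:240,190:295],None,fx=3,fy=3,interpolation=cv2.INTER_CUBIC)
o=np.zeros((540,780,3),np.uint8);o[:286,:462]=a;o[:,465:]=b
cv2.imwrite("pics/m.png",o[:,:,::-1])
E
```

```text
[491.21901011 381.10026799 198.79050046] [-3.14116751e+00  1.66895402e-04  1.57158226e+00]
```

View pics/m.png

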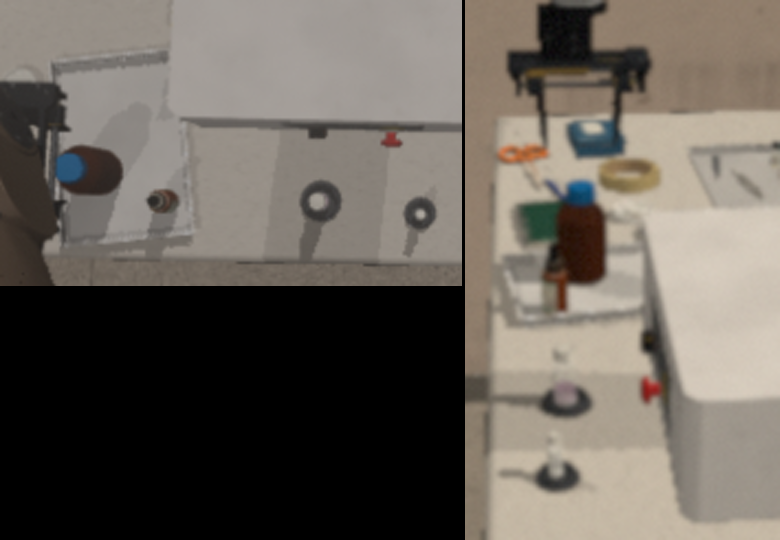

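Both vials stand upright centred in their cups (320,202) and (420,213), and both bottles stand in the tray. Now grip amber at the recorded pose.

>>> {"fn": "drive_tool", "kwargs": {
  "targets": [
    {"jaw": 0.9,"travel": [0.0136,-0.0012,0],"twist": 0},
    {"jaw": 0.9,"travel": [0.0136,-0.0012,0.02],"twist": 0},
    {"jaw": 0.9,"travel": [0.0136,-0.0012,0.04],"twist": 0},
    {"jaw": 0.9,"travel": [0.0136,-0.0012,0.06],"twist": 0},
    {"jaw": 0.9,"travel": [0.0136,-0.0012,0.074],"twist": 0},
    {"jaw": 0.9,"travel": [0.0136,-0.0012,0.079],"twist": 0},
    {"jaw": 0.9,"travel": [0.0136,-0.0012,0.079],"twist": 0},
    {"jaw": 0.6,"travel": [0.0136,-0.0012,0.079],"twist": 0}
  ]
}}

```text
t: 32.13
eef_pos: [490.3, 395.5, 120.7]
tcp_rot: [3.141, -0.0, 1.571]
ft_force: [0.5, 0.0, 0.3]
opening: 0.871
grip_force: 0.0
```

>>> {"fn": "drive_tool", "kwargs": {
  "targets": [
    {"jaw": 0.1,"travel": [0,0,0],"twist": 0},
    {"jaw": 0.1,"travel": [0,0,0],"twist": 0},
    {"jaw": 0.1,"travel": [0,0,0],"twist": 0},
    {"jaw": 0.1,"travel": [0,0,0],"twist": 0},
    {"jaw": 0.1,"travel": [0,0,0],"twist": 0},
    {"jaw": 0.1,"travel": [0,0,0],"twist": 0},
    {"jaw": 0.1,"travel": [0,0,0],"twist": 0},
    {"jaw": 0.1,"travel": [0,0,0],"twist": 0}
  ]
}}

```text
t: 32.8
eef_pos: [490.2, 395.1, 120.3]
tcp_rot: [3.141, -0.0, 1.571]
ft_force: [1.1, -0.5, 1.0]
opening: 0.408
grip_force: 30.0
```

>>> {"fn": "drive_tool", "kwargs": {
  "targets": [
    {"jaw": 0.1,"travel": [0,0,-0.005],"twist": 0},
    {"jaw": 0.1,"travel": [0,0,-0.015],"twist": 0},
    {"jaw": 0.1,"travel": [0,0,-0.035],"twist": 0},
    {"jaw": 0.1,"travel": [0,0,-0.06],"twist": 0},
    {"jaw": 0.1,"travel": [0,0,-0.085],"twist": 0},
    {"jaw": 0.1,"travel": [0,0,-0.105],"twist": 0},
    {"jaw": 0.1,"travel": [0,0,-0.12],"twist": 0},
    {"jaw": 0.1,"travel": [0,0,-0.13],"twist": 0}
  ]
}}

```text
t: 33.47
eef_pos: [490.1, 395.2, 252.7]
tcp_rot: [3.14, -0.001, 1.571]
ft_force: [-0.6, 0.6, -3.0]
opening: 0.406
grip_force: 30.0
```

>>> {"fn": "drive_tool", "kwargs": {
  "targets": [
    {"jaw": 0.1,"travel": [-0.015,0,0],"twist": 0},
    {"jaw": 0.1,"travel": [-0.04,0,0],"twist": 0},
    {"jaw": 0.1,"travel": [-0.075,0,0],"twist": 0},
    {"jaw": 0.1,"travel": [-0.11,0,0],"twist": 0},
    {"jaw": 0.1,"travel": [-0.145,0,0],"twist": 0},
    {"jaw": 0.1,"travel": [-0.18,0,0],"twist": 0},
    {"jaw": 0.1,"travel": [-0.215,0,0],"twist": 0},
    {"jaw": 0.1,"travel": [-0.25,0,0],"twist": 0}
  ]
}}

```text
t: 34.13
eef_pos: [489.1, 143.0, 249.7]
tcp_rot: [-3.14, 0.0, 1.571]
ft_force: [0.8, -0.1, -4.2]
opening: 0.412
grip_force: 30.0
```

>>> {"fn": "drive_tool", "kwargs": {
  "targets": [
    {"jaw": 0.1,"travel": [-0.035,-0.001,0],"twist": 0},
    {"jaw": 0.1,"travel": [-0.07,-0.002,0],"twist": 0},
    {"jaw": 0.1,"travel": [-0.105,-0.003,0],"twist": 0},
    {"jaw": 0.1,"travel": [-0.14,-0.004,0],"twist": 0},
    {"jaw": 0.1,"travel": [-0.175,-0.005,0],"twist": 0},
    {"jaw": 0.1,"travel": [-0.21,-0.006,0],"twist": 0},
    {"jaw": 0.1,"travel": [-0.245,-0.008,0],"twist": 0},
    {"jaw": 0.1,"travel": [-0.28,-0.01,0],"twist": 0}
  ]
}}

```text
t: 34.8
eef_pos: [478.9, -136.8, 249.8]
tcp_rot: [-3.141, -0.0, 1.571]
ft_force: [0.0, -0.3, -2.7]
opening: 0.412
grip_force: 30.0
```

>>> {"fn": "drive_tool", "kwargs": {
  "targets": [
    {"jaw": 0.1,"travel": [-0.035,-0.001,0],"twist": 0},
    {"jaw": 0.1,"travel": [-0.07,-0.002,0],"twist": 0},
    {"jaw": 0.1,"travel": [-0.105,-0.003,0],"twist": 0},
    {"jaw": 0.1,"travel": [-0.14,-0.004,0],"twist": 0},
    {"jaw": 0.1,"travel": [-0.175,-0.005,0],"twist": 0},
    {"jaw": 0.1,"travel": [-0.21,-0.006,0],"twist": 0},
    {"jaw": 0.1,"travel": [-0.24,-0.007,0],"twist": 0},
    {"jaw": 0.1,"travel": [-0.265,-0.008,0],"twist": 0}
  ]
}}

```text
t: 35.47
eef_pos: [470.9, -402.2, 249.3]
tcp_rot: [-3.14, -0.001, 1.57]
ft_force: [0.6, 0.7, -3.3]
opening: 0.413
grip_force: 30.0
```

>>> {"fn": "drive_tool", "kwargs": {
  "targets": [
    {"jaw": 0.1,"travel": [-0.015,0,0.01],"twist": 0},
    {"jaw": 0.1,"travel": [-0.025,0,0.025],"twist": 0},
    {"jaw": 0.1,"travel": [-0.03,0,0.045],"twist": 0},
    {"jaw": 0.1,"travel": [-0.03,0,0.065],"twist": 0},
    {"jaw": 0.1,"travel": [-0.03,0,0.085],"twist": 0},
    {"jaw": 0.1,"travel": [-0.03,0,0.095],"twist": 0},
    {"jaw": 0.1,"travel": [-0.03,0,0.1],"twist": 0},
    {"jaw": 0.1,"travel": [-0.03,0,0.1],"twist": 0}
  ]
}}

```text
t: 36.13
eef_pos: [472.0, -429.1, 148.7]
tcp_rot: [-3.14, -0.002, 1.572]
ft_force: [-1.2, -0.3, -3.0]
opening: 0.409
grip_force: 30.0
```

>>> {"fn": "drive_tool", "kwargs": {
  "targets": [
    {"jaw": 0.1,"travel": [0,0,0],"twist": 0},
    {"jaw": 0.1,"travel": [0,0,0],"twist": 0},
    {"jaw": 0.1,"travel": [0,0,0],"twist": 0}
  ]
}}

```text
t: 36.38
eef_pos: [472.5, -430.1, 151.2]
tcp_rot: [3.14, 0.001, 1.571]
ft_force: [0.4, -0.2, -3.3]
opening: 0.405
grip_force: 30.0
```

>>> {"fn": "drive_tool", "kwargs": {
  "targets": [
    {"jaw": 0.1,"travel": [0,0,0.008],"twist": 0},
    {"jaw": 0.1,"travel": [0,0,0.015],"twist": 0},
    {"jaw": 0.1,"travel": [0,0,0.02],"twist": 0},
    {"jaw": 0.1,"travel": [0,0,0.024],"twist": 0},
    {"jaw": 0.1,"travel": [0,0,0.026],"twist": 0},
    {"jaw": 0.1,"travel": [0,0,0.027],"twist": 0},
    {"jaw": 0.1,"travel": [0,0,0.027],"twist": 0},
    {"jaw": 0.1,"travel": [0,0,0.027],"twist": 0}
  ]
}}

```text
t: 37.05
eef_pos: [472.2, -430.0, 123.2]
tcp_rot: [3.141, 0.0, 1.571]
ft_force: [0.1, -0.9, -3.8]
opening: 0.411
grip_force: 30.0
```

>>> {"fn": "drive_tool", "kwargs": {
  "targets": [
    {"jaw": 0.1,"travel": [0,0,0.0008],"twist": 0},
    {"jaw": 0.1,"travel": [0,0,0.001],"twist": 0},
    {"jaw": 0.1,"travel": [0,0,0.001],"twist": 0},
    {"jaw": 0.5,"travel": [0,0,0.001],"twist": 0},
    {"jaw": 0.8,"travel": [0,0,0.001],"twist": 0},
    {"jaw": 0.8,"travel": [0,0,0.001],"twist": 0},
    {"jaw": 0.8,"travel": [0,0,0.001],"twist": 0},
    {"jaw": 0.8,"travel": [0,0,0.001],"twist": 0}
  ]
}}

```text
t: 37.72
eef_pos: [472.2, -430.0, 122.1]
tcp_rot: [-3.142, -0.0, 1.571]
ft_force: [0.4, 0.1, 0.4]
opening: 0.7
grip_force: 0.0
```

>>> {"fn": "drive_tool", "kwargs": {
  "targets": [
    {"jaw": 0.8,"travel": [0,0,-0.02],"twist": 0},
    {"jaw": 0.8,"travel": [0,0,-0.05],"twist": 0},
    {"jaw": 0.8,"travel": [0,0,-0.08],"twist": 0},
    {"jaw": 0.8,"travel": [0,0,-0.08],"twist": 0},
    {"jaw": 0.5,"travel": [0.04,0,-0.08],"twist": 0},
    {"jaw": 0.5,"travel": [0.08,0,-0.08],"twist": 0},
    {"jaw": 0.5,"travel": [0.12,-0.004,-0.08],"twist": 0},
    {"jaw": 0.5,"travel": [0.16,-0.008,-0.08],"twist": 0}
  ]
}}

```text
t: 38.38
eef_pos: [463.6, -268.3, 201.7]
tcp_rot: [-3.142, -0.0, 1.57]
ft_force: [1.7, -0.4, 0.6]
opening: 0.581
grip_force: 0.0
```

>>> {"fn": "drive_tool", "kwargs": {
  "targets": [
    {"jaw": 0.55,"travel": [0.32,-0.008,0],"twist": 0},
    {"jaw": 0.55,"travel": [0.32,-0.008,0],"twist": 0},
    {"jaw": 0.55,"travel": [0.32,-0.008,0],"twist": 0},
    {"jaw": 0.55,"travel": [0.32,-0.008,0],"twist": 0},
    {"jaw": 0.55,"travel": [0.32,-0.008,0],"twist": 0},
    {"jaw": 0.55,"travel": [0.32,-0.008,0],"twist": 0},
    {"jaw": 0.55,"travel": [0.32,-0.008,0],"twist": 0},
    {"jaw": 0.55,"travel": [0.32,-0.008,0],"twist": 0}
  ]
}}

```text
t: 39.05
eef_pos: [455.4, 52.9, 202.2]
tcp_rot: [3.141, -0.0, 1.572]
ft_force: [1.2, -0.5, 0.6]
opening: 0.552
grip_force: 0.0
```

>>> {"fn": "drive_tool", "kwargs": {
  "targets": [
    {"jaw": 0.55,"travel": [0.04,-0.006,0],"twist": 0},
    {"jaw": 0.55,"travel": [0.08,-0.006,0],"twist": 0},
    {"jaw": 0.55,"travel": [0.12,-0.006,0],"twist": 0},
    {"jaw": 0.55,"travel": [0.16,-0.006,0],"twist": 0},
    {"jaw": 0.55,"travel": [0.2,-0.006,0],"twist": 0},
    {"jaw": 0.55,"travel": [0.23,-0.006,0],"twist": 0},
    {"jaw": 0.55,"travel": [0.246,-0.006,0],"twist": 0},
    {"jaw": 0.55,"travel": [0.246,-0.006,0],"twist": 0}
  ]
}}

```text
t: 39.72
eef_pos: [449.7, 298.8, 201.7]
tcp_rot: [3.142, -0.0, 1.574]
ft_force: [-1.0, 0.4, -0.7]
opening: 0.551
grip_force: 0.0
```

>>> {"fn": "drive_tool", "kwargs": {
  "targets": [
    {"jaw": 0.55,"travel": [0,0,0],"twist": 0},
    {"jaw": 0.55,"travel": [0,0,0],"twist": 0},
    {"jaw": 0.55,"travel": [0,0,0],"twist": 0}
  ]
}}

```text
t: 39.97
eef_pos: [450.2, 294.9, 202.2]
tcp_rot: [-3.141, 0.0, 1.57]
ft_force: [-0.1, -0.7, 0.2]
opening: 0.554
grip_force: 0.0
```

>>> {"fn": "drive_tool", "kwargs": {
  "targets": [
    {"jaw": 0.55,"travel": [0.001,0,0.03],"twist": 0},
    {"jaw": 0.55,"travel": [0.001,0,0.06],"twist": 0},
    {"jaw": 0.55,"travel": [0.001,0,0.09],"twist": 0},
    {"jaw": 0.55,"travel": [0.001,0,0.12],"twist": 0},
    {"jaw": 0.55,"travel": [0.001,0,0.145],"twist": 0},
    {"jaw": 0.55,"travel": [0.001,0,0.16],"twist": 0},
    {"jaw": 0.55,"travel": [0.001,0,0.166],"twist": 0},
    {"jaw": 0.55,"travel": [0.001,0,0.166],"twist": 0}
  ]
}}

```text
t: 40.63
eef_pos: [449.9, 296.0, 35.3]
tcp_rot: [-3.14, 0.001, 1.57]
ft_force: [-0.9, -0.0, -0.3]
opening: 0.546
grip_force: 0.0
```

>>> {"fn": "drive_tool", "kwargs": {
  "targets": [
    {"jaw": 0.55,"travel": [0,0,0],"twist": 0},
    {"jaw": 0.4,"travel": [0,0,0],"twist": 0},
    {"jaw": 0.1,"travel": [0,0,0],"twist": 0},
    {"jaw": 0.1,"travel": [0,0,0],"twist": 0},
    {"jaw": 0.1,"travel": [0,0,0],"twist": 0},
    {"jaw": 0.1,"travel": [0,0,0],"twist": 0},
    {"jaw": 0.1,"travel": [0,0,0],"twist": 0},
    {"jaw": 0.1,"travel": [0,0,0],"twist": 0}
  ]
}}

```text
t: 41.3
eef_pos: [450.3, 297.2, 36.8]
tcp_rot: [3.141, -0.001, 1.571]
ft_force: [0.2, -0.4, 6.4]
opening: 0.337
grip_force: 30.0
```

>>> {"fn": "drive_tool", "kwargs": {
  "targets": [
    {"jaw": 0.1,"travel": [0,0,-0.005],"twist": 0},
    {"jaw": 0.1,"travel": [0,0,-0.015],"twist": 0},
    {"jaw": 0.1,"travel": [0,0,-0.03],"twist": 0},
    {"jaw": 0.1,"travel": [0,0,-0.05],"twist": 0},
    {"jaw": 0.1,"travel": [0,0,-0.07],"twist": 0},
    {"jaw": 0.1,"travel": [0,0,-0.09],"twist": 0},
    {"jaw": 0.1,"travel": [0,0,-0.105],"twist": 0},
    {"jaw": 0.1,"travel": [0,0,-0.11],"twist": 0}
  ]
}}

```text
t: 41.97
eef_pos: [450.6, 297.4, 149.0]
tcp_rot: [3.138, -0.002, 1.571]
ft_force: [-0.2, 0.0, -0.5]
opening: 0.329
grip_force: 30.0
```

>>> {"fn": "drive_tool", "kwargs": {
  "targets": [
    {"jaw": 0.1,"travel": [-0.015,0,0],"twist": 0},
    {"jaw": 0.1,"travel": [-0.04,0,0],"twist": 0},
    {"jaw": 0.1,"travel": [-0.075,0.002,0],"twist": 0},
    {"jaw": 0.1,"travel": [-0.11,0.003,0],"twist": 0},
    {"jaw": 0.1,"travel": [-0.145,0.005,0],"twist": 0},
    {"jaw": 0.1,"travel": [-0.18,0.006,0],"twist": 0},
    {"jaw": 0.1,"travel": [-0.215,0.007,0],"twist": 0},
    {"jaw": 0.1,"travel": [-0.25,0.008,0],"twist": 0}
  ]
}}

```text
t: 42.63
eef_pos: [457.6, 45.5, 146.1]
tcp_rot: [-3.141, -0.0, 1.571]
ft_force: [0.8, -0.4, -0.3]
opening: 0.33
grip_force: 30.0
```

>>> {"fn": "drive_tool", "kwargs": {
  "targets": [
    {"jaw": 0.1,"travel": [-0.035,0.001,0],"twist": 0},
    {"jaw": 0.1,"travel": [-0.07,0.002,0],"twist": 0},
    {"jaw": 0.1,"travel": [-0.105,0.003,0],"twist": 0},
    {"jaw": 0.1,"travel": [-0.14,0.005,0],"twist": 0},
    {"jaw": 0.1,"travel": [-0.175,0.006,0],"twist": 0},
    {"jaw": 0.1,"travel": [-0.21,0.008,0],"twist": 0},
    {"jaw": 0.1,"travel": [-0.245,0.009,0],"twist": 0},
    {"jaw": 0.1,"travel": [-0.28,0.01,0],"twist": 0}
  ]
}}

```text
t: 43.3
eef_pos: [467.7, -234.7, 146.0]
tcp_rot: [-3.141, -0.0, 1.571]
ft_force: [0.8, 0.2, -0.1]
opening: 0.331
grip_force: 30.0
```

>>> {"fn": "drive_tool", "kwargs": {
  "targets": [
    {"jaw": 0.1,"travel": [-0.03,0,0],"twist": 0},
    {"jaw": 0.1,"travel": [-0.055,0,0.005],"twist": 0},
    {"jaw": 0.1,"travel": [-0.07,0,0.02],"twist": 0},
    {"jaw": 0.1,"travel": [-0.07,0,0.04],"twist": 0},
    {"jaw": 0.1,"travel": [-0.07,0,0.06],"twist": 0},
    {"jaw": 0.1,"travel": [-0.07,0,0.075],"twist": 0},
    {"jaw": 0.1,"travel": [-0.07,0,0.08],"twist": 0},
    {"jaw": 0.1,"travel": [-0.07,0,0.08],"twist": 0}
  ]
}}

```text
t: 43.97
eef_pos: [467.6, -302.5, 65.0]
tcp_rot: [-3.14, -0.002, 1.571]
ft_force: [-0.5, 0.7, -1.7]
opening: 0.335
grip_force: 30.0
```

>>> {"fn": "drive_tool", "kwargs": {
  "targets": [
    {"jaw": 0.1,"travel": [0,0,0],"twist": 0},
    {"jaw": 0.1,"travel": [0,0,0],"twist": 0},
    {"jaw": 0.1,"travel": [0,0,0],"twist": 0}
  ]
}}

```text
t: 44.22
eef_pos: [468.6, -303.1, 67.1]
tcp_rot: [3.14, 0.001, 1.571]
ft_force: [0.1, 0.3, -0.7]
opening: 0.335
grip_force: 30.0
```

>>> {"fn": "drive_tool", "kwargs": {
  "targets": [
    {"jaw": 0.1,"travel": [0,0,0.008],"twist": 0},
    {"jaw": 0.1,"travel": [0,0,0.014],"twist": 0},
    {"jaw": 0.1,"travel": [0,0,0.019],"twist": 0},
    {"jaw": 0.1,"travel": [0,0,0.023],"twist": 0},
    {"jaw": 0.1,"travel": [0,0,0.025],"twist": 0},
    {"jaw": 0.1,"travel": [0,0,0.026],"twist": 0},
    {"jaw": 0.1,"travel": [0,0,0.026],"twist": 0},
    {"jaw": 0.1,"travel": [0,0,0.026],"twist": 0}
  ]
}}

```text
t: 44.88
eef_pos: [468.3, -303.0, 40.2]
tcp_rot: [3.141, -0.0, 1.571]
ft_force: [-1.4, -0.6, -1.1]
opening: 0.33
grip_force: 30.0
```

>>> {"fn": "drive_tool", "kwargs": {
  "targets": [
    {"jaw": 0.1,"travel": [0,0,0.001],"twist": 0},
    {"jaw": 0.1,"travel": [0,0,0.0015],"twist": 0},
    {"jaw": 0.1,"travel": [0,0,0.0015],"twist": 0}
  ]
}}

```text
t: 45.13
eef_pos: [468.3, -303.1, 39.2]
tcp_rot: [3.141, 0.001, 1.571]
ft_force: [-0.9, 0.4, 5.1]
opening: 0.331
grip_force: 30.0
```

Contact. Release, lift, and check the resting positions numerically.

>>> {"fn": "drive_tool", "kwargs": {
  "targets": [
    {"jaw": 0.1,"travel": [0,0,-0.0005],"twist": 0},
    {"jaw": 0.5,"travel": [0,0,-0.0005],"twist": 0},
    {"jaw": 0.5,"travel": [0,0,-0.0005],"twist": 0},
    {"jaw": 0.5,"travel": [0,0,-0.0005],"twist": 0},
    {"jaw": 0.5,"travel": [0,0,-0.0005],"twist": 0},
    {"jaw": 0.5,"travel": [0,0,-0.02],"twist": 0},
    {"jaw": 0.5,"travel": [0,0,-0.05],"twist": 0},
    {"jaw": 0.5,"travel": [0,0,-0.085],"twist": 0}
  ]
}}

```text
t: 45.8
eef_pos: [467.5, -302.4, 123.3]
tcp_rot: [-3.139, -0.002, 1.571]
ft_force: [0.4, 0.4, 0.7]
opening: 0.494
grip_force: 0.0
```

>>> {"fn": "drive_tool", "kwargs": {
  "targets": [
    {"jaw": 0.5,"travel": [0,0,-0.04],"twist": 0},
    {"jaw": 0.5,"travel": [0,0,-0.08],"twist": 0},
    {"jaw": 0.5,"travel": [0.1,0,-0.1],"twist": 0},
    {"jaw": 0.5,"travel": [0.1,0,-0.1],"twist": 0},
    {"jaw": 0.5,"travel": [0.28,0,-0.1],"twist": 0},
    {"jaw": 0.5,"travel": [0.28,0,-0.1],"twist": 0},
    {"jaw": 0.5,"travel": [0.28,0,-0.1],"twist": 0},
    {"jaw": 0.5,"travel": [0.28,0,-0.1],"twist": 0}
  ]
}}

```text
t: 46.47
eef_pos: [467.6, -52.8, 223.3]
tcp_rot: [3.141, -0.0, 1.571]
ft_force: [0.9, 0.2, -0.1]
opening: 0.502
grip_force: 0.0
```

>>> {"fn": "drive_tool", "kwargs": {
  "targets": [
    {"jaw": 0.5,"travel": [0.3,0,0],"twist": 0},
    {"jaw": 0.5,"travel": [0.3,0,0],"twist": 0},
    {"jaw": 0.5,"travel": [0.3,0,0],"twist": 0},
    {"jaw": 0.5,"travel": [0.3,0,0],"twist": 0},
    {"jaw": 0.5,"travel": [0.3,0,0],"twist": 0},
    {"jaw": 0.5,"travel": [0.3,0,0],"twist": 0},
    {"jaw": 0.5,"travel": [0.3,0,0],"twist": 0},
    {"jaw": 0.5,"travel": [0.3,0,0],"twist": 0}
  ]
}}

```text
t: 47.13
eef_pos: [467.6, 250.2, 223.0]
tcp_rot: [3.141, -0.001, 1.574]
ft_force: [-0.2, 0.0, -0.3]
opening: 0.498
grip_force: 0.0
```

```bash
python3 - <<'E'
from h import *
s=state();print(s["eef_pos"],s["ft_force"])
o=lambda n:cv2.imread(f"pics/{n}0.png")[:,:,::-1].astype(int)
def cen(f,x0,y0,x1,y1,fn):
    m=fn(f[y0:y1,x0:x1].astype(int));ys,xs=np.nonzero(m);return (xs.mean()+x0).round(2),(ys.mean()+y0).round(2),m.sum()
blue=lambda a:a[...,2]-a[...,0]>40
org=lambda a:(a[...,0]-a[...,2]>25); dark=lambda a:a.max(2)<50
for n in("top","side"):
    c=read_camera(n);f=c["frame"]
    B=(365,210,410,250) if n=="top" else (220,235,262,280)
    D=(330,218,352,240) if n=="top" else (224,232,244,248)
    for w,b,fn in(("amber cap",B,blue),("dropper dark",D,dark),("dropper orange",D,org)):
        for g in(o(n),f):
            try:print(n,w,cen(g,*b,fn))
            except Exception as e:print(e)
    if n=="top":
        for w,b,z in(("wide",(214,220,240,243),77),("narrow",(262,228,282,246),56)):
            q=cen(f,*b,lambda a:a.min(2)>135);print(w,q,onz(c,q[0],q[1],z))
E
```

```text
[467.5734105  250.18458828 222.99932983] [-0.24120015  0.04962587 -0.26710024]
top amber cap (np.float64(387.96), np.float64(227.47), np.int64(137))
top amber cap (np.float64(387.93), np.float64(227.4), np.int64(137))
top dropper dark (np.float64(344.19), np.float64(228.69), np.int64(16))
top dropper dark (np.float64(344.36), np.float64(228.91), np.int64(11))
top dropper orange (np.float64(339.33), np.float64(229.21), np.int64(24))
top dropper orange (np.float64(339.28), np.float64(228.93), np.int64(29))
wide (np.float64(218.28), np.float64(228.38), np.int64(98)) [459.7  79.6]
narrow (np.float64(278.06), np.float64(237.36), np.int64(80)) [ 435.5 -107.4]
side amber cap (np.float64(238.26), np.float64(258.37), np.int64(250))
side amber cap (np.float64(238.29), np.float64(258.39), np.int64(251))
side dropper dark (np.float64(233.04), np.float64(242.08), np.int64(26))
side dropper dark (np.float64(232.88), np.float64(241.92), np.int64(25))
side dropper orange (np.float64(233.66), np.float64(238.58), np.int64(233))
side dropper orange (np.float64(233.71), np.float64(238.55), np.int64(234))
```

```bash
python3 - <<'E'
from cell import *
print(job_done())
E
```

```text
the job is handed in; nothing more can be done
None
```

I handed the job in at about 47 s: both bottles are back within about 1 mm of their start pixels and upright in both cameras. Both vials looked upright and centred in their own cups in the last picture, taken before the bottles went back, because my final camera check of them failed. The judge's result was not shown.

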